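# Set the culture vessels on their warming blocks

## Task

Get the culture vessels ready to warm before imaging: set each of the four - the small dish, the large dish, the chamber slide and the flask - flat on the warming block engraved with its outline, centred and lined up in that outline, the flask's cap where the outline shows it. Keep every vessel the right way up and never tip it over, and leave the bare objective that stands among them where it is.

Things in the scene. Friction and masses are not known exactly. Their poses are not given: they have to be found in the camera images.
- dish_small: small round culture dish, clear plastic with its lid on: 40 mm across the lid, 12 mm high, 37.6 mm across in the lowest 3 mm, below the lid; a small round glass window of 14 mm shows in its middle; about 15 g. Origin: centre of the underside, z up.
- dish_large: larger round culture dish, clear plastic with its lid on: 60 mm across the lid, 15 mm high, 57 mm across in the lowest 3 mm, below the lid; about 25 g. Origin: centre of the underside, z up.
- slide: chamber slide: glass slide 76 (x) by 26 (y) by 1.4 mm that carries a lidded row of clear plastic chambers, 60 by 25.5 mm, 13 mm high in all, centred 7 mm towards -x from the origin; the free +x end of the glass has a white marking area. Take it across y by the chambers. About 22 g. Origin: centre of the glass's underside, z up.
- flask: culture flask, clear plastic, lying on its broad side: 100 mm long (x) with the screw cap; its box-shaped body is 62 by 50 (y) by 24 mm high and spans x = -50 to +12 mm, then come a pointed shoulder, a short neck and a white cap of 25 mm diameter whose end is at x = +50 mm. Centre of mass near x = -5 mm; take it across y by the body, anywhere about x = -20 to 0 mm. About 40 g. Origin: on the underside at mid-length, z up.
- flask_cap (a point): middle of the end face of the flask's cap, 50 mm from the flask's origin along its x and 13 mm up.
- block_small: black anodised aluminium warming block, 128 (x) by 86 (y) by 15 mm thick, fixed on the bench, lying flat; its top bears, as a light engraved line, a circle of 48 mm diameter, the outline of the small dish. Origin: centre of the block's underside, straight below the middle of the outline; the top is 15 mm above it; x runs along the 128 mm side.
- block_large: black anodised aluminium warming block, 128 (x) by 86 (y) by 15 mm thick, fixed on the bench, lying flat; its top bears, as a light engraved line, a circle of 68 mm diameter, the outline of the larger dish. Origin: centre of the block's underside, straight below the middle of the outline; the top is 15 mm above it; x runs along the 128 mm side.
- block_slide: black anodised aluminium warming block, 128 (x) by 86 (y) by 15 mm thick, fixed on the bench, lying flat; its top bears, as a light engraved line, a rectangle of 84 (x) by 34 (y) mm, the outline of the chamber slide, which may lie either way round in it. Origin: centre of the block's underside, straight below the middle of the outline; the top is 15 mm above it; x runs along the 128 mm side.
- block_flask: black anodised aluminium warming block, 128 (x) by 86 (y) by 15 mm thick, fixed on the bench, lying flat; its top bears, as a light engraved line, the outline of the flask, 108 (x) by 58 (y) mm: a wide part for the body on the -x side and a narrow part, 33 mm wide, for the neck and cap towards +x. Origin: centre of the block's underside, straight below the middle of the outline; the top is 15 mm above it; x runs along the 128 mm side.
- objective: bare microscope objective, steel, standing on end with its front lens up, 30 mm across and 60 mm high, 190 g, loose; to be left standing where it is. Origin: centre of the underside. (A small amber oil bottle, 26 mm across and 60 mm high, likewise stands among the vessels, always within 12 mm of world x = 0.488, y = -0.263.)
Things that resemble listed ones, but are neither listed nor needed, are in the scene too. Leave any orange or red look-alike of the flask alone.

How it is judged (in metres and radians):
At the end, for the whole second after the job is handed in: Each vessel rests level, released and still, on top of its own block, within 10 mm of the outline's middle; slide and flask lined up within 0.2 rad, the cap where the outline is narrow; the objective stands within 30 mm of its first place (horizontal distance between dish_small and block_small below 0.01 m and z of dish_small in the frame of block_small between 0.012 and 0.018 m and angle between each of dish_small, dish_large, slide, flask's own z axis and vertical below 0.08 rad and linear speed of each of dish_small, dish_large, slide, flask below 0.01 m/s and angular speed of each of dish_small, dish_large, slide, flask below 0.1 rad/s and horizontal distance between dish_large and block_large below 0.01 m and z of dish_large in the frame of block_large between 0.012 and 0.018 m and horizontal distance between slide and block_slide below 0.01 m and z of slide in the frame of block_slide between 0.012 and 0.018 m and angle between the x axis of slide and the x axis of block_slide, either way round below 0.2 rad and horizontal distance between flask and block_flask below 0.01 m and z of flask in the frame of block_flask between 0.012 and 0.018 m and angle between the x axis of flask and the x axis of block_flask, either way round below 0.2 rad and x of flask_cap in the frame of block_flask above 0.03 m and angle between objective's own z axis and vertical below 0.2 rad and distance of objective from where it was at the start of the episode below 0.03 m); the robot touches nothing.
It fails at once if the standing objective is pushed more than 30 mm or knocked over (distance of objective from where it was at the start of the episode above 0.03 m or angle between objective's own z axis and vertical above 0.5 rad).
It fails at once if a vessel is tipped more than about 35 degrees from level (angle between any of dish_small, dish_large, slide, flask's own z axis and vertical above 0.6 rad).
It also fails if it takes over 102 s, if anything falls off the work surface, if the arm or the gripper's body presses on something with over 40 N, if the wrist force passes 120 N, or if a joint passes its speed limit or range.

## Robot

A 6-joint arm with a two-finger parallel gripper is mounted at the origin on the work surface. World frame = base frame: x ahead of the robot, y to its left, z up, the work surface at z = 0. Lengths are in mm, angles in rad, forces in N, time in s.
With the tool pointing down it reaches from about 275 to 1000 mm from the base axis. Payload 8.4 kg.
Tool frame: the origin (TCP) lies at the very end of the fingers, on their centre line; the grasp point (between the pads) lies 19 mm behind it; z points along the fingers, y is the direction in which the jaws open and shut (so a half turn about z gives the same grasp; the last joint's range is limited). The gripper opens to 85 mm and grips with 20 to 120 N. Pads are 22 mm wide; open, the fingers measure 114 mm over their backs; the gripper's body (76 mm by 85 mm) begins 54 mm behind the grasp point. The pads swing forward as they close: fully open they stand 13 mm farther back than shut.
Start: joints at [-1.16, 0.353, 1.633, -0, 1.155, -0.002], TCP at [250.734, -572.504, 231.281] pointing down, gripper open.
Joint ranges: [-2.63, 2.63], [-0.92, 2.1], [0.06, 2.66], [-1.3, 4.44], [0, 2.69], [-3.02, 3.02]. Speed limits (rad/s): [2.22, 2.22, 2.79, 3.14, 3.14, 3.14].

## Interface

Orientations are given as [roll, pitch, yaw] about the fixed x, y, z axes, in that order (R = Rz(yaw) Ry(pitch) Rx(roll)).
In Python, from rig import r gives the robot as it stands.
- The arm moves only by the tool jog_arm, never from a script. Its argument "increments" is text: rows parted by semicolons, each of 7 numbers parted by spaces: the shift along the tool's x, y, z in cm, then the turn, a rotation vector about the tool's x, y, z in rad, then the opening, from -1 (shut) to 1 (fully open). A call has exactly 8 rows; each row shifts and turns the commanded pose from where the row before left it, along the tool's axes as they then stand; what a row does not reach is not made up. A row lasts 1/10 s, in which the tool goes at most 50 mm and 8.59 degrees, less where a joint would pass 70% of its speed; a pose out of reach is approached as far as the arm can. A call with a gripper value outside its range is refused whole. The fingers move at their own pace and stop on an object; "squeeze" is the grip in N (left out, the last holds). Time passes only in rows, so rows that do not move let the fingers close, or fill a call up. It gives the time, the measured TCP pose, the force and the opening at its end, in the units of the state.
- r.sense(): the state, without advancing time (a new reading comes with each control period).
- r.grab_frame(name): name is "scene" or "top"; returns the picture (400x640x3 uint8, red, green, blue); there is no depth.
- r.camera_info(name): a dict with "K" (3x3 intrinsics, pixels), "dist_coeffs" ([k1, k2, p1, p2, k3] as OpenCV has them; the pictures are not rectified), "rvec" (rotation vector, rad) and "tvec" (3), from world to camera coordinates, as OpenCV has them. Camera axes: x right, y down, z forward; pixel columns grow to the right and rows downward; lengths in mm; the calibration is good to about 2 mm. A picture is of the moment at which its call begins. camera_info takes no time and is no camera call.
- r.sign_off(): hands the job in, once; it reports no verdict.
The state is a dict: "clock": time; "qpos": joint angles; "qvel": joint speeds; "joint_efforts": joint torques, N m; "eef_pos": TCP position; "tcp_rot": TCP orientation; "contact_force": force on the tool from outside, world axes, zero at the start; "wrist_torque": the same for the moment, N m; "opening": opening from 0.0 (shut) to 1.0 (fully open).
Only numpy, scipy, OpenCV 4.12 (cv2) and the standard library are available. Lean on these libraries where they do the work, as an engineer would, in place of code of your own. Each camera call takes 0.05 s, during which the arm holds its last target.

## Working session

There is one attempt and no reset: what is moved stays moved. The work goes in short steps, Python scripts to look and compute and a tool call to move; the robot and the scene stay as the last step left them, time stands still between calls to the robot, and variables do not carry over. Pictures are saved under pics/ and viewed, and the job is handed in when it is done.

Besides the shell and the picture viewer there is one more tool, called by a JSON object that holds its "method" and its "body", one argument or row to a line. jog_arm: Moves the arm, as the interface text tells. Its arguments: {"type":"object","properties":{"increments":{"type":"string"},"squeeze":{"type":"number"}},"required":["increments"]}

```bash
ls; mkdir -p pics; python3 - <<'E'
from rig import r
import cv2
for n in("scene","top"):
    im=r.grab_frame(n); cv2.imwrite(f"pics/{n}0.png",im[:,:,::-1]); 
    c=r.camera_info(n); print(n,c)
print(r.sense())
E
```

```text
pics
scene {'K': array([[457.0537736 ,   0.        , 319.92024814],
       [  0.        , 457.0537736 , 204.10471505],
       [  0.        ,   0.        ,   1.        ]]), 'dist_coeffs': array([-0.11015599,  0.        ,  0.        ,  0.        ,  0.        ]), 'rvec': array([ 2.22995202,  1.38659497, -0.41696878]), 'tvec': array([-187.04469089, -357.5563637 , 1766.84056169])}
top {'K': array([[377.63994099,   0.        , 313.06442246],
       [  0.        , 377.63994099, 201.14197384],
       [  0.        ,   0.        ,   1.        ]]), 'dist_coeffs': array([-0.06633053,  0.        ,  0.        ,  0.        ,  0.        ]), 'rvec': array([ 2.1286516 , -2.13126494,  0.2005245 ]), 'tvec': array([ -36.1587505 ,  491.07007035, 1027.39609174])}
{'clock': 0.1, 'qpos': array([-1.16043359e+00,  3.53609808e-01,  1.63407076e+00,  2.20778502e-05,
        1.15521566e+00, -2.39620223e-03]), 'qvel': array([ 0.00042797, -0.00284697, -0.0008444 ,  0.00057547,  0.00127698,
       -0.00068251]), 'joint_efforts': array([-1.56635779e-03, -6.06358051e+01, -3.42817461e+01, -1.09579537e-04,
        3.84728177e-03,  2.65933818e-05]), 'eef_pos': array([ 250.54376244, -572.10258922,  230.61274454]), 'tcp_rot': array([-3.14028913e+00, -2.33105721e-05,  4.12749999e-01]), 'contact_force': array([ 0.06641649,  0.08889688, -0.23173792]), 'wrist_torque': array([ 0.05062383, -0.03354933,  0.02995044]), 'opening': 0.9976187539598823}
```

View pics/scene0.png

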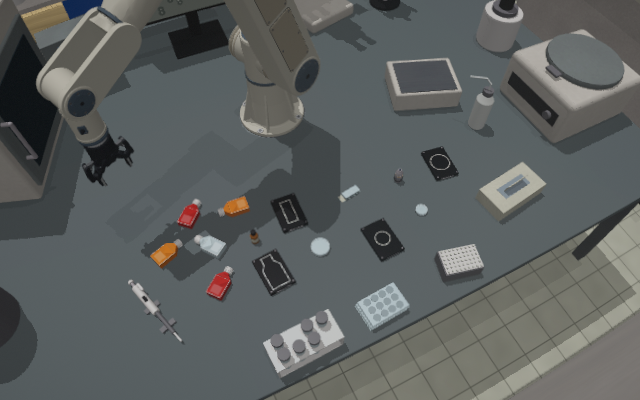

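View pics/top0.png

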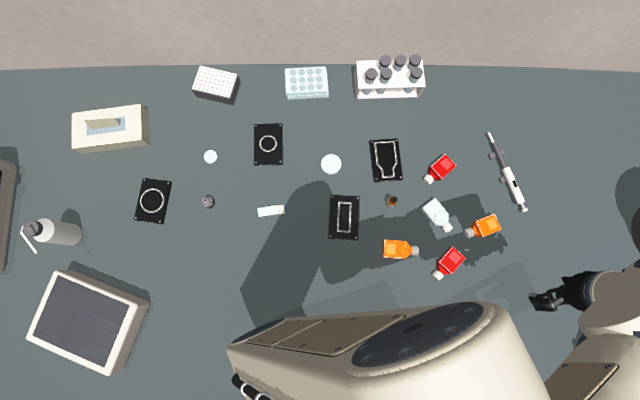

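The top picture shows these items at these pixels:
- **Blocks:** circles at (268,144) for small and (152,201) for large, the rectangle at (344,217), and the flask outline at (386,160).
- **Vessels:** dishes at (210,157) and (331,164), the slide at (271,211), and a clear flask at (437,214) among four orange or red look-alikes.
- **Standing items:** the objective at (208,202) and the oil bottle at (391,201).

Next I'll enlarge and measure.

```bash
cat > h.py <<'E'
import cv2,numpy as np
from rig import r
def cam(n):
    c=r.camera_info(n); R=cv2.Rodrigues(np.array(c['rvec'],float))[0]; return c['K'],np.array(c['dist_coeffs']),R,np.array(c['tvec'],float)
def ray(n,px,z):
    K,d,R,t=cam(n); p=np.asarray(px,float).reshape(-1,1,2)
    u=cv2.undistortPoints(p,K,d).reshape(-1,2); D=np.c_[u,np.ones(len(u))]@R; C=-R.T@t
    return C+D*((z-C[2])/D[:,2])[:,None]
def proj(n,P):
    K,d,R,t=cam(n); return cv2.projectPoints(np.asarray(P,float).reshape(-1,1,3),cv2.Rodrigues(R)[0],t,K,d)[0].reshape(-1,2)
E
python3 - <<'E'
from h import *
T=cv2.imread('pics/top0.png');S=cv2.imread('pics/scene0.png')
cv2.imwrite('pics/tA.png',cv2.resize(T[120:250,125:295],None,fx=4.5,fy=4.5,interpolation=cv2.INTER_CUBIC))
cv2.imwrite('pics/tB.png',cv2.resize(T[130:285,305:515],None,fx=3.8,fy=3.8,interpolation=cv2.INTER_CUBIC))
cv2.imwrite('pics/sA.png',cv2.resize(S[180:305,140:330],None,fx=4.2,fy=4.2,interpolation=cv2.INTER_CUBIC))
for n in('top','scene'):
    K,d,R,t=cam(n);print(n,-R.T@t)
for nm,p,z in [('bs',(268,144),15),('bl',(152,201),15),('bsl',(344,217),15),('bf',(386,160),15),('ds',(210,157),12),('dl',(331,164),15),('sl',(271,211),13),('fl',(437,214),20),('obj',(208,202),60),('oil',(391,201),50)]: print(nm,ray('top',p,z).round(0))
E
```

```text
top [ 298.34906659  -29.12034363 1099.15414688]
scene [1217.32861719 -380.8927859  1287.47410206]
bs [[671.  98.  15.]]
bl [[497. 438.  15.]]
bsl [[ 450. -127.   15.]]
bf [[ 621. -255.   15.]]
ds [[632. 272.  12.]]
dl [[609. -91.  15.]]
sl [[468.  85.  13.]]
fl [[ 457. -398.   20.]]
obj [[486. 258.  60.]]
oil [[ 490. -258.   50.]]
```

View pics/tA.png

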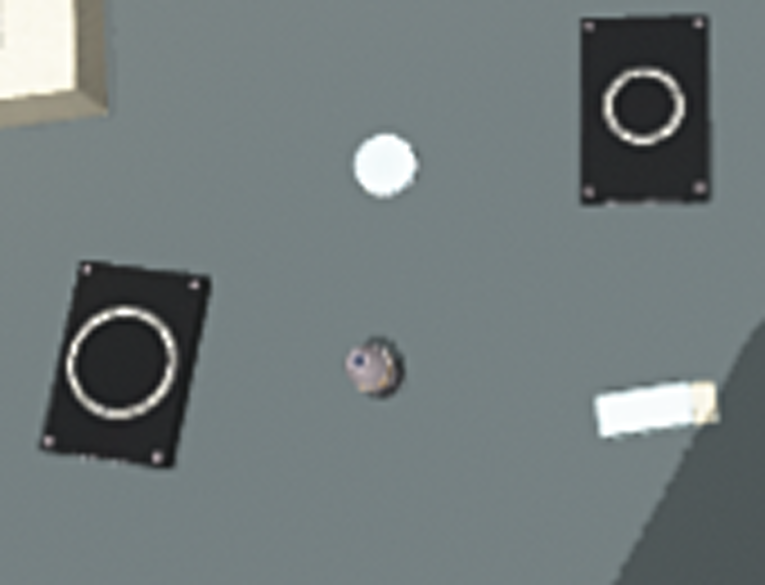

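View pics/tB.png

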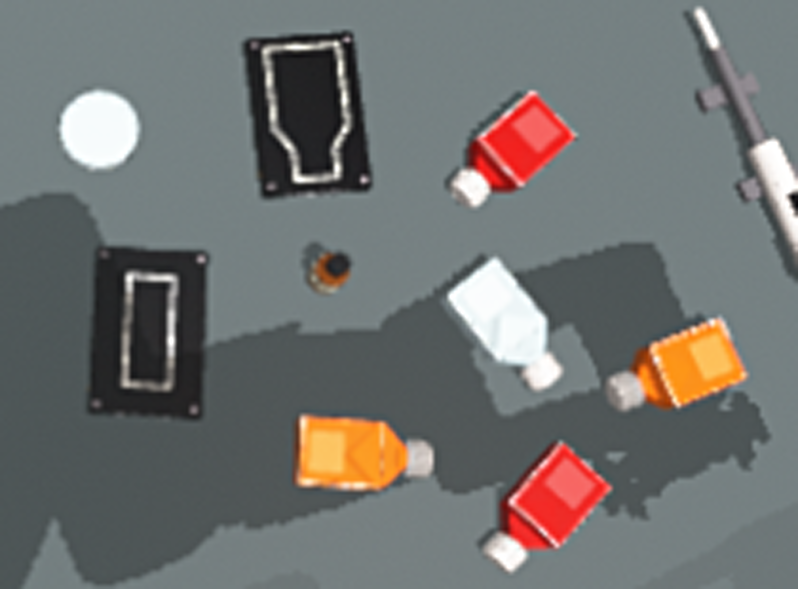

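View pics/sA.png

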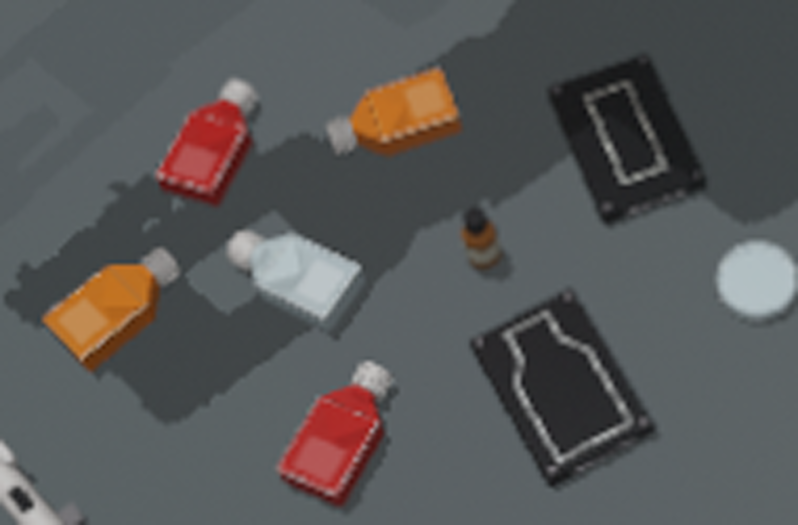

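The only clear flask is the one at top pixel (437,214). Its white cap is at about (447,228), pointing down and to the right. It fits the description, and the two orange and two red ones are look-alikes. Next comes the precise measuring.

```bash
cat > meas.py <<'E'
from h import *
def blob(im,c,mask,rad=45):
    m=mask.astype(np.uint8)
    n,l,s,ce=cv2.connectedComponentsWithStats(m)
    k=min([i for i in range(1,n) if s[i,4]>15],key=lambda i:np.hypot(*(ce[i]-c)))
    return (l==k).astype(np.uint8),ce[k],s[k]
def rect(n,m,z):
    cs=max(cv2.findContours(m,cv2.RETR_EXTERNAL,cv2.CHAIN_APPROX_NONE)[0],key=cv2.contourArea)
    P=ray(n,cs.reshape(-1,2).astype(float),z)[:,:2].astype(np.float32)
    R=cv2.minAreaRect(P); b=cv2.boxPoints(R); e0=b[1]-b[0];e1=b[2]-b[1]
    L=e0 if np.hypot(*e0)>np.hypot(*e1) else e1
    return np.array(R[0]),sorted(R[1]),np.arctan2(L[1],L[0])
E
python3 - <<'E'
from meas import *
T=cv2.imread('pics/top0.png');S=cv2.imread('pics/scene0.png')
O={'bs':(671,98),'bl':(497,438),'bsl':(450,-127),'bf':(621,-255),'ds':(632,272),'dl':(609,-91),'sl':(468,85),'fl':(457,-398)}
for n,im in(('top',T),('scene',S)):
    g=im.astype(int); hsv=cv2.cvtColor(im,cv2.COLOR_BGR2HSV)
    for k,c in O.items():
        p=proj(n,[*c,14])[0]
        if k[0]=='b':
            m,ce,s=blob(im,p,g.max(2)<52)
            # fill the outer contour
            cs=max(cv2.findContours(m,0,1)[0],key=cv2.contourArea); h=cv2.drawContours(np.zeros_like(m),[cv2.convexHull(cs)],-1,1,-1)
            print(n,k,'block',*[np.round(x,3) for x in rect(n,h,15)])
            h=cv2.erode(h,np.ones((5,5)))
            e=((g.min(2)>75)&(h>0)).astype(np.uint8)
            N,l,st,cc=cv2.connectedComponentsWithStats(cv2.dilate(e,np.ones((3,3))))
            j=1+np.argmax(st[1:,4]); e=e*(l==j)
            print('    outline',*[np.round(x,3) for x in rect(n,cv2.dilate(e,np.ones((1,1))) if 0 else cv2.morphologyEx(e,cv2.MORPH_CLOSE,np.ones((3,3))),15)], e.sum())
        else:
            m,ce,s=blob(im,p,(g.min(2)>135)&(hsv[:,:,1]<80)) if k!='fl' else blob(im,p,(g.min(2)>120)&(hsv[:,:,1]<70))
            print(n,k,ce.round(1),s,'ray',ray(n,ce,12).round(1),*[np.round(x,3) for x in rect(n,m,{'ds':12,'dl':15,'sl':12,'fl':20}[k])])
E
```

```text
top bs block [671.899 100.128] [ 82.059 127.34 ] 0.015
    outline [674.468  99.822] [50.881 51.278] -1.553 119
top bl block [500.258 439.388] [55.265 59.39 ] -0.751Traceback (most recent call last):
  File "<stdin>", line 16, in <module>
    return _wrapfunc(a, 'argmax', axis=axis, out=out, **kwds)
    return bound(*args, **kwds)
ValueError: attempt to get argmax of an empty sequence
```

```bash
cat > m1.py <<'E'
from meas import *
import sys
def run(tag,keys=None):
  O={'bs':(671,98),'bl':(497,438),'bsl':(450,-127),'bf':(621,-255),'ds':(632,272),'dl':(609,-91),'sl':(468,85),'fl':(457,-398)}
  for n in('top','scene'):
    im=cv2.imread(f'pics/{n}{tag}.png')
    g=im.astype(int); hsv=cv2.cvtColor(im,cv2.COLOR_BGR2HSV)
    for k,c in O.items():
        if keys and k not in keys: continue
        p=proj(n,[*c,14])[0]
        if k[0]=='b':
            thr=52 if n=='top' else 48
            w=np.zeros(im.shape[:2],bool); x,y=p.astype(int); w[y-42:y+42,x-42:x+42]=1
            m=((g.max(2)<thr)&w).astype(np.uint8)
            N,l,s,ce=cv2.connectedComponentsWithStats(m); j=1+np.argmax(s[1:,4]); m=(l==j).astype(np.uint8)
            cs=max(cv2.findContours(m,0,1)[0],key=cv2.contourArea); h=cv2.drawContours(np.zeros_like(m),[cv2.convexHull(cs)],-1,1,-1)
            print(n,k,'block',*[np.round(x,3) for x in rect(n,h,15)])
            h=cv2.erode(h,np.ones((5,5)))
            e=((g.min(2)>75)&(h>0)).astype(np.uint8)
            N,l,st,cc=cv2.connectedComponentsWithStats(cv2.dilate(e,np.ones((3,3))))
            j=1+np.argmax(st[1:,4]); e=(e*(l==j)).astype(np.uint8)
            print('    outline',*[np.round(x,3) for x in rect(n,cv2.dilate(e,np.ones((1,1))) if 0 else cv2.morphologyEx(e,cv2.MORPH_CLOSE,np.ones((3,3))),15)], e.sum())
        else:
            m,ce,s=blob(im,p,(g.min(2)>(135 if k!='fl' else 120))&(hsv[:,:,1]<80))
            print(n,k,ce.round(1),s,'ray',ray(n,ce,12).round(1),*[np.round(x,3) for x in rect(n,m,{'ds':12,'dl':15,'sl':12,'fl':20}[k])])
if __name__=='__main__': run(0)
E
python3 m1.py
```

```text
top bs block [671.899 100.128] [ 82.059 127.34 ] 0.015
    outline [674.468  99.822] [50.881 51.278] -1.553 119
top bl block [499.266 435.704] [ 90.918 129.169] -0.131
    outline [500.367 437.903] [72.004 72.353] -1.57 170
top bsl block [ 450.14  -125.048] [ 86.182 129.514] -0.061
    outline [ 451.127 -126.175] [40.594 89.922] -0.077 178
top bf block [ 624.98  -254.561] [51.456 99.6  ] 0.005Traceback (most recent call last):
  File "m1.py", line 26, in <module>
    if __name__=='__main__': run(0)
                             ~~~^^^
  File "m1.py", line 21, in run
    j=1+np.argmax(st[1:,4]); e=(e*(l==j)).astype(np.uint8)
        ~~~~~~~~~^^^^^^^^^^
    return _wrapfunc(a, 'argmax', axis=axis, out=out, **kwds)
    return bound(*args, **kwds)
ValueError: attempt to get argmax of an empty sequence
```

```bash
sed -i "s/j=1+np.argmax(s\[1:,4\]); m=(l==j).astype(np.uint8)/m=np.isin(l,[i for i in range(1,N) if s[i,4]>150]).astype(np.uint8)/; s/cs=max(cv2.findContours(m,0,1)\[0\],key=cv2.contourArea)/cs=np.vstack(cv2.findContours(m,0,1)[0])/" m1.py; python3 m1.py
```

```text
top bs block [671.899 100.128] [ 82.059 127.34 ] 0.015
    outline [674.468  99.822] [50.881 51.278] -1.553 119
top bl block [499.266 435.704] [ 90.918 129.169] -0.131
    outline [500.367 437.903] [72.004 72.353] -1.57 170
top bsl block [ 450.14  -125.048] [ 86.182 129.514] -0.061
    outline [ 451.127 -126.175] [40.594 89.922] -0.077 178
top bf block [ 623.037 -253.594] [ 88.522 130.461] 0.076
    outline [ 624.812 -256.045] [ 65.07  113.751] 0.073 231
top ds [210.1 156.3] [203 149  15  15 161] ray [[634.1 271.9  12. ]] [634.219 271.163] [41.338 42.635] 0.494
top dl [330.7 163.7] [320 153  22  22 362] ray [[610.6 -89.9  12. ]] [609.792 -89.925] [61.762 64.884] -0.769
top sl [270.3 210.2] [257 204  28  13 267] ray [[470.3  87.6  12. ]] [469.734  87.737] [30.792 77.805] -1.416
top fl [438.  214.7] [423 197  31  37 565] ray [[ 456.3 -403.8   12. ]] [ 450.965 -403.405] [ 55.827 106.055] 0.604
scene bs block [679.74   93.889] [ 87.874 131.717] 0.033
    outline [676.266  95.822] [50.999 51.361] -0.519 90
scene bl block [506.07  431.474] [ 92.486 135.339] -0.131
    outline [499.819 434.401] [67.771 70.746] 1.118 60
scene bsl block [ 456.994 -130.749] [ 87.783 135.982] -0.042
    outline [ 453.787 -130.452] [39.931 86.645] -0.043 90
scene bf block [ 631.519 -261.082] [ 83.117 129.092] 0.091
    outline [ 630.448 -262.536] [ 60.595 107.541] 0.099 114
scene ds [421.2 208.9] [416 204  12  11  98] ray [[638.7 269.   12. ]] [638.509 268.98 ] [36.781 38.383] 0.719
scene dl [319.8 245.9] [311 238  19  17 257] ray [[612.8 -93.   12. ]] [614.477 -93.024] [56.505 56.608] 1.111
scene sl [348.7 192.3] [340 185  19  17 133] ray [[473.1  84.5  12. ]] [473.159  82.599] [27.912 77.503] -1.321
scene fl [209.7 243.7] [194 235  32  21 384] ray [[ 451.4 -403.1   12. ]] [ 449.623 -406.599] [ 50.075 102.986] 0.641
```

Both views agree within about 5 mm and the sizes match. The outlines come out at 51, 72, 90x40 and 114x65 including line width, and the vessels at 42, 63, 78x30 and 106x55. Now a closer look at the flask, its neighbours and the slide.

```bash
python3 - <<'E'
from h import *
T=cv2.imread('pics/top0.png');S=cv2.imread('pics/scene0.png')
f=np.hstack([cv2.resize(T[190:240,415:460],(360,400),interpolation=cv2.INTER_CUBIC),cv2.resize(S[228:268,188:233],(450,400),interpolation=cv2.INTER_CUBIC)[:,:400]])
cv2.imwrite('pics/fl.png',f)
for nm,p in [('red1',(441,168)),('orange',(485,225)),('red2',(450,262)),('red1cap',(428,179)),('orcap',(470,232)),('red2cap',(438,275))]: print(nm,ray('top',p,18).round(0)[0])
print('obj two-view', ray('top',(207,203),30).round(0), ray('scene',(398,176),30).round(0))
E
```

```text
red1 [ 596. -420.   18.]
orange [ 425. -540.   18.]
red2 [ 318. -429.   18.]
red1cap [ 562. -378.   18.]
orcap [ 404. -494.   18.]
red2cap [ 282. -392.   18.]
obj two-view [[488. 269.  30.]] [[499. 261.  30.]]
```

View pics/fl.png

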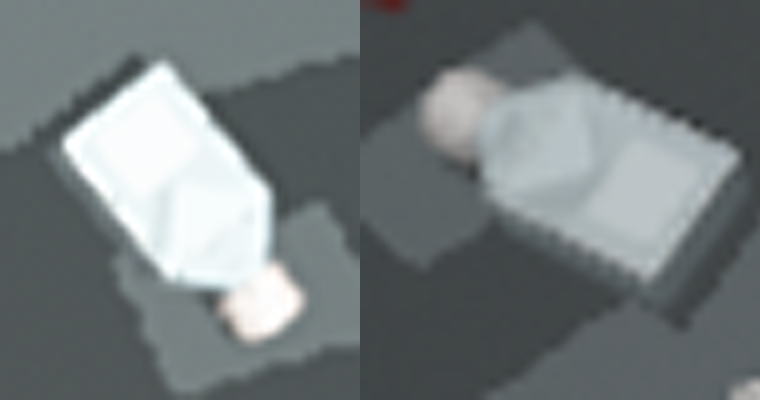

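In the crop, the flask's top-face corners in the top view are near (435,197.5), (422.5,207.5), (448.8,213) and (435.4,224). The cap is at about (448,227).

```bash
python3 - <<'E'
from h import *
a=np.array([(162,62),(62,143),(272,187),(165,275)])/8+[414.5,189.5]
b=np.array([(292,280),(380,155),(125,188),(210,78)])/10+[187.5,227.5]
for n,p in(('top',a),('scene',b)):
    P=ray(n,p,24)[:,:2]; print(P.round(0).tolist())
    back=(P[0]+P[1])/2; front=(P[2]+P[3])/2; d=front-back;L=np.hypot(*d);u=d/L
    print(n,'len',L,'w',np.hypot(*(P[0]-P[1])),np.hypot(*(P[2]-P[3])),'yaw',np.arctan2(u[1],u[0]),'origin from back',back+50*u,'from front',front-12*u)
E
```

```text
[[506.0, -393.0], [476.0, -354.0], [460.0, -431.0], [428.0, -390.0]]
top len 59.82686173590326 w 48.97659165074027 52.423825707877896 yaw -2.4839798427641337 origin from back [ 451.59934838 -404.29228704] from front [ 453.3192865  -402.96400138]
[[508.0, -397.0], [478.0, -357.0], [454.0, -434.0], [428.0, -397.0]]
scene len 64.61259731871004 w 49.37732171681744 45.1830362432951 yaw -2.5061668701750546 origin from back [ 452.80587903 -406.48099436] from front [ 450.70321091 -408.03162377]
```

```bash
cat > plan.py <<'E'
import sys,numpy as np
from scipy.spatial.transform import Rotation as Ro
from rig import r
x,y,z,yaw=map(float,sys.argv[1:5])
s=r.sense(); R=Ro.from_euler('xyz',s['tcp_rot']); G=Ro.from_euler('xyz',[np.pi,0,yaw])
d=np.array([x,y,z])-s['eef_pos']
print('clock',round(s['clock'],2),'pos',s['eef_pos'].round(1),'rot',s['tcp_rot'].round(3),'open',round(s['opening'],3),'F',s['contact_force'].round(1))
print('turn(tool)',(R.inv()*G).as_rotvec().round(3),'| then shift cm in goal axes',(G.inv().apply(d)/10).round(2),'| in present axes',(R.inv().apply(d)/10).round(2))
E
python3 plan.py 460 -399.5 100 0.64
```

```text
clock 0.1 pos [ 250.5 -572.1  230.6] rot [-3.14  -0.     0.413] open 0.998 F [ 0.1  0.1 -0.2]
turn(tool) [-0.001 -0.    -0.227] | then shift cm in goal axes [27.11 -1.34 13.06] | in present axes [26.11 -7.39 13.07]
```

{"method": "jog_arm", "body": {
  "increments": "0 0 0 0 0 -0.114 0.9;0 0 0 0 0 -0.113 0.9;4.5 -0.22 2 0 0 0 0.9;4.5 -0.22 2 0 0 0 0.9;4.5 -0.22 2 0 0 0 0.9;4.5 -0.22 2 0 0 0 0.9;4.5 -0.22 2 0 0 0 0.9;4.5 -0.22 2 0 0 0 0.9",
  "squeeze": 25
}}

```text
clock: 0.9
eef_pos: [460.5, -399.3, 110.3]
tcp_rot: [-3.141, 0.0, 0.64]
contact_force: [0.4, -0.7, -0.4]
opening: 0.951
```

```bash
python3 plan.py 460 -399.5 20 0.64
```

```text
clock 0.9 pos [ 460.5 -399.3  110.3] rot [-3.141  0.     0.64 ] open 0.951 F [ 0.4 -0.7 -0.4]
turn(tool) [-0.  0. -0.] | then shift cm in goal axes [-0.05 -0.01  9.03] | in present axes [-0.05 -0.01  9.03]
```

{"method": "jog_arm", "body": {
  "increments": "0 0 3 0 0 0 0.9;0 0 3 0 0 0 0.9;0 0 2 0 0 0 0.9;0 0 1.5 0 0 0 0.9;0 0 1.0 0 0 0 0.9;0 0 0 0 0 0 0.9;0 0 0 0 0 0 0.9;0 0 0 0 0 0 0.9"
}}

```text
clock: 1.7
eef_pos: [460.0, -401.4, 7.4]
tcp_rot: [3.14, -0.0, 0.64]
contact_force: [0.2, 0.2, 0.7]
opening: 0.946
```

```bash
python3 - <<'E'
from h import *
for n in("scene","top"):
    im=r.grab_frame(n); cv2.imwrite(f"pics/{n}1.png",im[:,:,::-1])
T=cv2.imread('pics/top1.png');S=cv2.imread('pics/scene1.png')
cv2.imwrite('pics/g1.png',np.hstack([cv2.resize(T[170:250,400:480],(400,400),interpolation=cv2.INTER_CUBIC),cv2.resize(S[200:280,160:240],(400,400),interpolation=cv2.INTER_CUBIC)]))
E
```

```text
(no output)
```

View pics/g1.png

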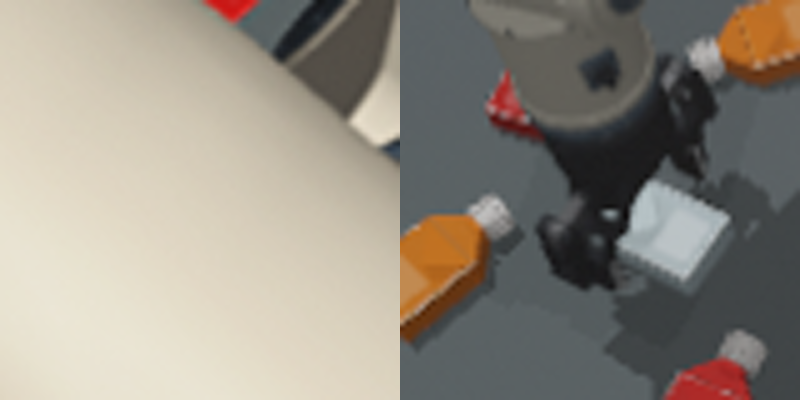

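```bash
python3 - <<'E'
from h import *
print(ray('scene',[(160+190/5,200+283/5),(160+300/5,200+177/5)],18), proj('scene',[[460,-401,18],[452,-405.5,12]]))
E
python3 plan.py 460 -399.5 5 0.64
```

```text
[[ 482.1556     -451.08905622   18.        ]
 [ 441.14464517 -363.36886536   18.        ]] [[210.81063655 244.68920217]
 [209.05697542 244.11987142]]
clock 1.8 pos [ 459.9 -401.3    7.3] rot [ 3.14 -0.    0.64] open 0.952 F [-0.3  0.6  0.3]
turn(tool) [ 0.002 -0.    -0.   ] | then shift cm in goal axes [ 0.11 -0.14  0.23] | in present axes [ 0.11 -0.14  0.23]
```

{"method": "jog_arm", "body": {
  "increments": "0.1 0 0.2 0 0 0 0.5;0 0 0 0 0 0 0.3;0 0 0 0 0 0 0;0 0 0 0 0 0 -0.3;0 0 0 0 0 0 -1;0 0 0 0 0 0 -1;0 0 0 0 0 0 -1;0 0 0 0 0 0 -1",
  "squeeze": 25
}}

```text
clock: 2.6
eef_pos: [460.4, -400.2, 4.5]
tcp_rot: [3.141, -0.0, 0.64]
contact_force: [-0.7, 0.4, 5.4]
opening: 0.582
```

```bash
python3 plan.py 460 -399.5 100 0.64
```

```text
clock 2.6 pos [ 460.4 -400.2    4.5] rot [ 3.141 -0.     0.64 ] open 0.582 F [-0.7  0.4  5.4]
turn(tool) [ 0. -0. -0.] | then shift cm in goal axes [ 0.01 -0.08 -9.55] | in present axes [ 0.01 -0.08 -9.55]
```

{"method": "jog_arm", "body": {
  "increments": "0 0 -1 0 0 0 -1;0 0 -2 0 0 0 -1;0 0 -3 0 0 0 -1;0 0 -3 0 0 0 -1;0 0 0 0 0 0.139 -1;0 0 0 0 0 0.139 -1;0 0 0 0 0 0.139 -1;0 0 0 0 0 0.138 -1"
}}

```text
clock: 3.4
eef_pos: [460.1, -400.1, 94.7]
tcp_rot: [3.142, 0.0, 0.079]
contact_force: [0.1, -0.5, -0.1]
opening: 0.58
```

```bash
python3 plan.py 637.6 -257 94 0.085;python3 - <<'E'
from h import *
for n in("scene","top"):
    im=r.grab_frame(n); cv2.imwrite(f"pics/{n}2.png",im[:,:,::-1])
S=cv2.imread('pics/scene2.png')
cv2.imwrite('pics/g2.png',cv2.resize(S[170:290,150:270],(600,600),interpolation=cv2.INTER_CUBIC))
E
```

```text
clock 3.4 pos [ 460.1 -400.1   94.7] rot [3.142 0.    0.079] open 0.58 F [ 0.1 -0.5 -0.1]
turn(tool) [ 0.     0.    -0.006] | then shift cm in goal axes [ 18.9  -12.75   0.07] | in present axes [ 18.83 -12.86   0.07]
```

View pics/g2.png

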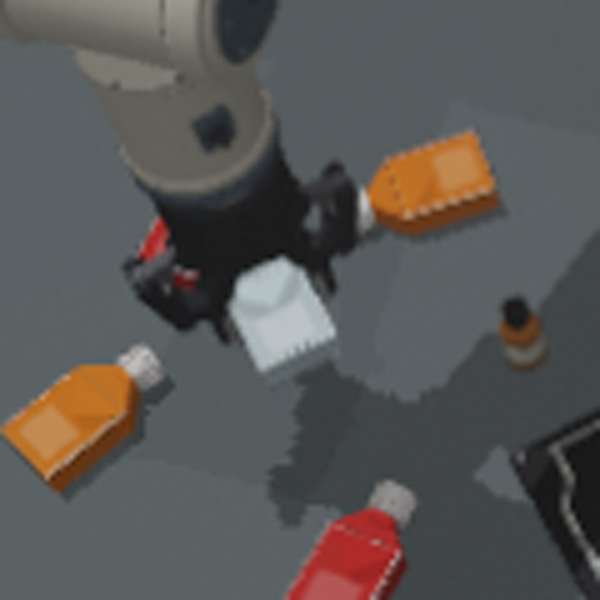

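{"method": "jog_arm", "body": {
  "increments": "3.8 -2.55 0 0 0 0 -1;3.8 -2.55 0 0 0 -0.006 -1;3.8 -2.55 0 0 0 0 -1;3.8 -2.55 0 0 0 0 -1;3.6 -2.55 0 0 0 0 -1;0 0 3 0 0 0 -1;0 0 2 0 0 0 -1;0 0 0 0 0 0 -1"
}}

```text
clock: 4.3
eef_pos: [634.2, -255.2, 41.3]
tcp_rot: [-3.139, 0.005, 0.095]
contact_force: [-0.5, 0.3, 0.2]
opening: 0.579
```

```bash
python3 plan.py 637 -256.5 21 0.085;python3 - <<'E'
from h import *
for n in("scene","top"):
    im=r.grab_frame(n); cv2.imwrite(f"pics/{n}3.png",im[:,:,::-1])
S=cv2.imread('pics/scene3.png');T=cv2.imread('pics/top3.png')
cv2.imwrite('pics/g3.png',np.hstack([cv2.resize(T[120:200,346:426],(400,400),interpolation=cv2.INTER_CUBIC),cv2.resize(S[230:310,230:310],(400,400),interpolation=cv2.INTER_CUBIC)]))
E
```

```text
clock 4.3 pos [ 634.2 -255.2   41.3] rot [-3.139  0.005  0.095] open 0.579 F [-0.5  0.3  0.2]
turn(tool) [-0.002  0.005  0.01 ] | then shift cm in goal axes [0.26 0.16 2.03] | in present axes [0.27 0.17 2.03]
```

View pics/g3.png

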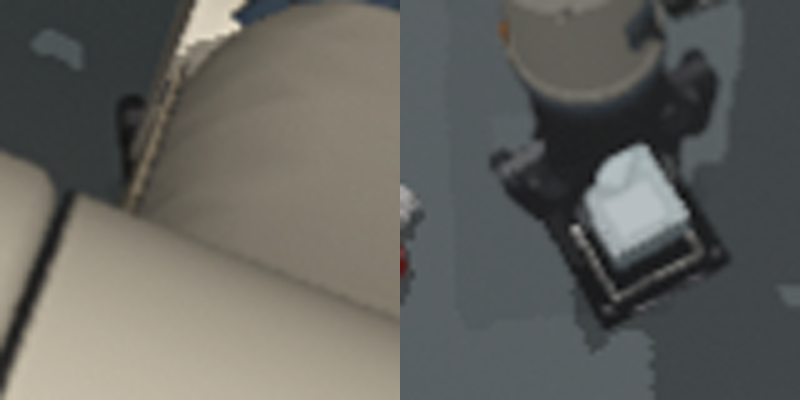

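{"method": "jog_arm", "body": {
  "increments": "0.15 0.05 0.5 0 0 0 -1;0 0 0.5 0 0 0 -1;0 0 0.5 0 0 0 -1;0 0 0.3 0 0 0 -1;0 0 0 0 0 0 -1;0 0 0 0 0 0 -1;0 0 0 0 0 0 -1;0 0 0 0 0 0 -1"
}}

```text
clock: 5.2
eef_pos: [638.0, -256.9, 26.5]
tcp_rot: [3.141, -0.0, 0.091]
contact_force: [0.5, -0.1, -0.2]
opening: 0.579
```

```bash
python3 plan.py 637 -256.5 20 0.085
```

```text
clock 5.2 pos [ 638.  -256.9   26.5] rot [ 3.141 -0.     0.091] open 0.579 F [ 0.5 -0.1 -0.2]
turn(tool) [ 0.    -0.     0.006] | then shift cm in goal axes [-0.09 -0.05  0.65] | in present axes [-0.09 -0.05  0.65]
```

{"method": "jog_arm", "body": {
  "increments": "-0.1 -0.05 0.3 0 0 0 -1;0 0 0.2 0 0 0 -1;0 0 0.15 0 0 0 -1;0 0 0 0 0 0 -1;0 0 0 0 0 0 -1;0 0 0 0 0 0 -1;0 0 0 0 0 0 0.3;0 0 0 0 0 0 0.5"
}}

```text
clock: 6.0
eef_pos: [636.8, -256.5, 19.8]
tcp_rot: [3.142, -0.0, 0.091]
contact_force: [0.2, -0.3, -0.6]
opening: 0.746
```

{"method": "jog_arm", "body": {
  "increments": "0 0 0 0 0 0 0.5;0 0 0 0 0 0 0.5;0 0 -2 0 0 0 0.6;0 0 -3 0 0 0 0.6;0 0 -3 0 0 0 0.6;0 0 -2 0 0 0 0.6;0 0 0 0 0 0 0.7;0 0 0 0 0 0 0.7"
}}

```text
clock: 6.8
eef_pos: [636.7, -256.5, 119.8]
tcp_rot: [3.141, -0.0, 0.091]
contact_force: [-0.0, 0.1, 0.2]
opening: 0.851
```

```bash
python3 plan.py 610.5 -90.5 60 1.4
```

```text
clock 6.8 pos [ 636.7 -256.5  119.8] rot [ 3.141 -0.     0.091] open 0.851 F [-0.   0.1  0.2]
turn(tool) [ 0.    -0.    -1.309] | then shift cm in goal axes [15.91 -5.41  5.98] | in present axes [ -1.11 -16.77   5.97]
```

{"method": "jog_arm", "body": {
  "increments": "-0.4 -4.2 0 0 0 0 1;-0.3 -4.2 0 0 0 0 1;-0.2 -4.2 0 0 0 0 1;-0.15 -4.15 0 0 0 0 1;0 0 3 0 0 0 1;0 0 3 0 0 0 1;0 0 2 0 0 0 1;0 0 0 0 0 0 1"
}}

```text
clock: 7.6
eef_pos: [607.7, -89.9, 35.5]
tcp_rot: [-3.14, 0.007, 0.091]
contact_force: [0.5, -0.1, -0.0]
opening: 0.998
```

```bash
python3 plan.py 611 -90.5 0 0.09
python3 - <<'E'
from h import *
for n in("scene","top"):
    im=r.grab_frame(n); cv2.imwrite(f"pics/{n}4.png",im[:,:,::-1])
S=cv2.imread('pics/scene4.png');T=cv2.imread('pics/top4.png')
cv2.imwrite('pics/g4.png',np.hstack([cv2.resize(T[120:220,310:410],(400,400),interpolation=cv2.INTER_CUBIC),cv2.resize(S[210:310,230:330],(400,400),interpolation=cv2.INTER_CUBIC)]))
E
```

```text
clock 7.6 pos [607.7 -89.9  35.5] rot [-3.14   0.007  0.091] open 0.998 F [ 0.5 -0.1 -0. ]
turn(tool) [-0.002  0.007  0.001] | then shift cm in goal axes [0.32 0.09 3.55] | in present axes [0.35 0.09 3.54]
```

View pics/g4.png

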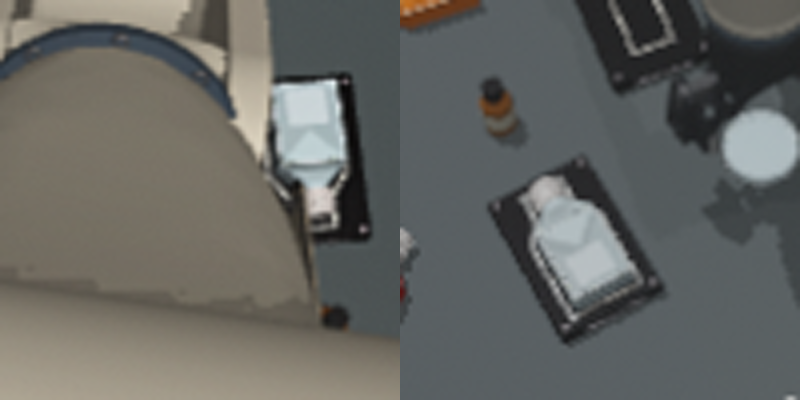

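The flask sits in its outline with the cap in the narrow part. The large dish lies between the fingers.

{"method": "jog_arm", "body": {
  "increments": "0 0 1 0 0 0 1;0 0 1 0 0 0 1;0 0 0.7 0 0 0 1;0 0 0.3 0 0 0 1;0 0 0 0 0 0 1;0 0 0 0 0 0 1;0 0 0 0 0 0 1;0 0 0 0 0 0 1"
}}

```text
clock: 8.5
eef_pos: [611.4, -90.6, 10.1]
tcp_rot: [3.141, -0.001, 0.091]
contact_force: [0.8, 1.5, 0.6]
opening: 1.001
```

```bash
python3 plan.py 611 -90.5 0 0.09
python3 - <<'E'
from h import *
for n in("scene",):
    im=r.grab_frame(n); cv2.imwrite(f"pics/{n}5.png",im[:,:,::-1])
S=cv2.imread('pics/scene5.png')
cv2.imwrite('pics/g5.png',cv2.resize(S[200:280,280:360],(640,640),interpolation=cv2.INTER_CUBIC)[:600])
E
```

```text
clock 8.5 pos [611.4 -90.6  10.1] rot [ 3.141e+00 -1.000e-03  9.100e-02] open 1.001 F [0.8 1.5 0.6]
turn(tool) [ 0.    -0.001  0.001] | then shift cm in goal axes [-0.04 -0.02  1.01] | in present axes [-0.04 -0.02  1.01]
```

View pics/g5.png

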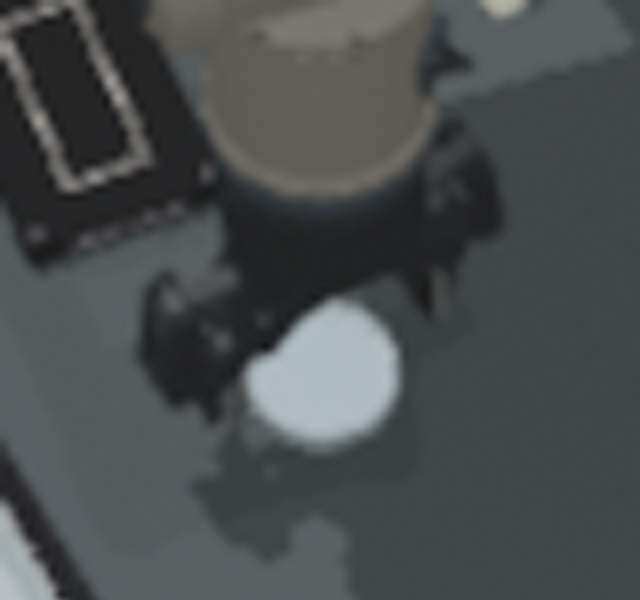

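```bash
python3 - <<'E'
from h import *
print(ray('scene',[(306.9,251.9),(334.4,238.7)],22), ray('scene',(280+322/8,200+370/8),15))
E
```

```text
[[ 618.56871874 -140.09272796   22.        ]
 [ 614.95945443  -42.68869515   22.        ]] [[615.89656922 -92.79714641  15.        ]]
```

{"method": "jog_arm", "body": {
  "increments": "0 0 0.5 0 0 0 1;0 0 0.4 0 0 0 1;0 0 0.15 0 0 0 1;0 0 0 0 0 0 0.7;0 0 0 0 0 0 0.5;0 0 0 0 0 0 0.3;0 0 0 0 0 0 0;0 0 0 0 0 0 -0.5",
  "squeeze": 22
}}

```text
clock: 9.35
eef_pos: [611.2, -90.6, -0.5]
tcp_rot: [3.142, -0.0, 0.091]
contact_force: [0.1, 0.8, 3.9]
opening: 0.691
```

{"method": "jog_arm", "body": {
  "increments": "0 0 0 0 0 0 -1;0 0 0 0 0 0 -1;0 0 0 0 0 0 -1;0 0 -1 0 0 0 -1;0 0 -2 0 0 0 -1;0 0 -3 0 0 0 -1;0 0 -3 0 0 0 -1;0 0 -2 0 0 0 -1"
}}

```text
clock: 10.15
eef_pos: [612.0, -90.8, 111.8]
tcp_rot: [3.141, -0.002, 0.091]
contact_force: [0.1, -0.2, -0.2]
opening: 0.69
```

```bash
python3 plan.py 500 436.5 110 0.09
python3 - <<'E'
from h import *
for n in("scene",):
    im=r.grab_frame(n); cv2.imwrite(f"pics/{n}6.png",im[:,:,::-1])
S=cv2.imread('pics/scene6.png')
cv2.imwrite('pics/g6.png',cv2.resize(S[190:280,270:360],(600,600),interpolation=cv2.INTER_CUBIC)[:600])
E
```

```text
clock 10.15 pos [612.  -90.8 111.8] rot [ 3.141e+00 -2.000e-03  9.100e-02] open 0.69 F [ 0.1 -0.2 -0.2]
turn(tool) [ 0.001 -0.002  0.001] | then shift cm in goal axes [ -6.41 -53.52   0.18] | in present axes [ -6.37 -53.53   0.14]
```

View pics/g6.png

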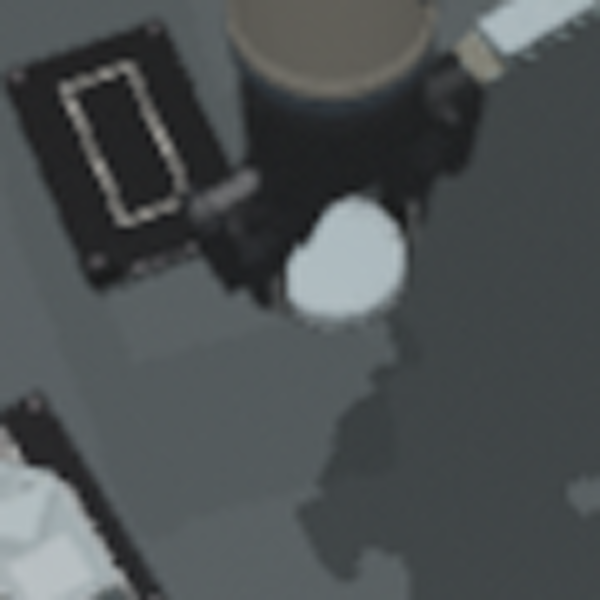

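{"method": "jog_arm", "body": {
  "increments": "-0.4 -4.1 0 0 0 0 -1;-0.4 -4.1 0 0 0 0 -1;-0.4 -4.1 0 0 0 0 -1;-0.4 -4.1 0 0 0 0 -1;-0.4 -4.1 0 0 0 0 -1;-0.4 -4.1 0 0 0 0 -1;-0.4 -4.1 0 0 0 0 -1;-0.4 -4.1 0 0 0 0 -1"
}}

```text
clock: 11.0
eef_pos: [549.0, 234.7, 109.5]
tcp_rot: [-3.142, -0.0, 0.091]
contact_force: [0.8, -0.6, 0.0]
opening: 0.688
```

```bash
python3 plan.py 500 436.5 110 0.09
```

```text
clock 11.0 pos [549.  234.7 109.5] rot [-3.142 -0.     0.091] open 0.688 F [ 0.8 -0.6  0. ]
turn(tool) [-0.    -0.     0.001] | then shift cm in goal axes [ -3.07 -20.54  -0.05] | in present axes [ -3.05 -20.54  -0.05]
```

{"method": "jog_arm", "body": {
  "increments": "-0.6 -4 0 0 0 0 -1;-0.6 -4 0 0 0 0 -1;-0.6 -4 0 0 0 0 -1;-0.6 -4 0 0 0 0 -1;-0.6 -4 0 0 0 0 -1;0 -0.4 2 0 0 0 -1;0 0 3 0 0 0 -1;0 0 1.5 0 0 0 -1"
}}

```text
clock: 11.8
eef_pos: [499.8, 433.2, 42.1]
tcp_rot: [3.14, 0.002, 0.092]
contact_force: [0.3, -0.4, -0.4]
opening: 0.689
```

{"method": "jog_arm", "body": {
  "increments": "0 0 0 0 0 0 -1;0 0 0 0 0 0 -1;0 0 0 0 0 0 -1;0 0 0 0 0 0 -1;0 0 0 0 0 0 -1;0 0 0 0 0 0 -1;0 0 0 0 0 0 -1;0 0 0 0 0 0 -1"
}}

```text
clock: 12.6
eef_pos: [501.1, 433.6, 44.4]
tcp_rot: [-3.142, -0.0, 0.091]
contact_force: [0.1, -0.3, -0.4]
opening: 0.688
```

```bash
python3 plan.py 500 436.5 15 0.09
python3 - <<'E'
from h import *
for n in("scene","top"):
    im=r.grab_frame(n); cv2.imwrite(f"pics/{n}7.png",im[:,:,::-1])
S=cv2.imread('pics/scene7.png');T=cv2.imread('pics/top7.png')
cv2.imwrite('pics/g7.png',np.hstack([cv2.resize(T[160:240,110:190],(400,400),interpolation=cv2.INTER_CUBIC),cv2.resize(S[120:200,400:480],(400,400),interpolation=cv2.INTER_CUBIC)]))
E
```

```text
clock 12.6 pos [501.1 433.6  44.4] rot [-3.142 -0.     0.091] open 0.688 F [ 0.1 -0.3 -0.4]
turn(tool) [-0.    -0.     0.001] | then shift cm in goal axes [-0.09 -0.3   2.94] | in present axes [-0.09 -0.3   2.94]
```

View pics/g7.png

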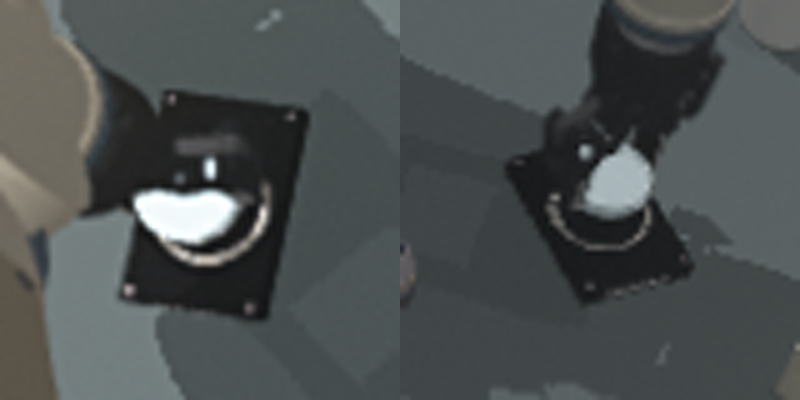

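```bash
python3 - <<'E'
from h import *
T=cv2.imread('pics/top7.png').astype(int);S=cv2.imread('pics/scene7.png').astype(int)
for n,I,w,th in(('top',T,(195,212,130,165),170),('scene',S,(145,170,430,460),140)):
    a,b,c,d=w; m=(I.min(2)>th); mm=np.zeros_like(m); mm[a:b,c:d]=m[a:b,c:d]
    k,l,s,ce=cv2.connectedComponentsWithStats(mm.astype(np.uint8)); j=1+np.argmax(s[1:,4]); x,y,ww,hh,A=s[j]; print(n,s[j])
    ys,xs=np.where(l==j); P=ray(n,np.c_[xs,ys],60); print(P.min(0).round(1),P.max(0).round(1))
    E=ray(n,np.c_[xs,ys],60)[:,:2].astype(np.float32); print(cv2.minEnclosingCircle(E))
E
```

```text
top [137 198  20  10 152]
[471.7 406.7  60. ] [497.6 462.2  60. ]
((491.7818603515625, 434.4112243652344), 27.89667510986328)
scene [437 149  13  13 109]
[488.7 405.7  60. ] [532.5 459.   60. ]
((503.69622802734375, 431.52606201171875), 29.3349666595459)
```

{"method": "jog_arm", "body": {
  "increments": "-0.1 -0.3 0.8 0 0 0 -1;0 0 0.8 0 0 0 -1;0 0 0.6 0 0 0 -1;0 0 0.4 0 0 0 -1;0 0 0.2 0 0 0 -1;0 0 0 0 0 0 -1;0 0 0 0 0 0 -1;0 0 0 0 0 0 -1"
}}

```text
clock: 13.5
eef_pos: [500.1, 436.6, 16.6]
tcp_rot: [-3.141, -0.0, 0.091]
contact_force: [0.4, 0.0, -0.9]
opening: 0.687
```

```bash
python3 plan.py 500 436.5 15 0.09
```

```text
clock 13.5 pos [500.1 436.6  16.6] rot [-3.141 -0.     0.091] open 0.687 F [ 0.4  0.  -0.9]
turn(tool) [-0.    -0.     0.001] | then shift cm in goal axes [-0.01  0.01  0.16] | in present axes [-0.01  0.01  0.16]
```

{"method": "jog_arm", "body": {
  "increments": "0 0 0.15 0 0 0 -1;0 0 0 0 0 0 -1;0 0 0 0 0 0 -1;0 0 0 0 0 0 0.6;0 0 0 0 0 0 0.8;0 0 0 0 0 0 0.8;0 0 -0.5 0 0 0 0.8;0 0 -2 0 0 0 0.8"
}}

```text
clock: 14.3
eef_pos: [498.7, 435.4, 38.4]
tcp_rot: [3.139, 0.003, 0.091]
contact_force: [0.7, -0.8, -0.4]
opening: 0.9
```

{"method": "jog_arm", "body": {
  "increments": "0 0 -3 0 0 0 0.5;0 0 -3 0 0 0 0.3;0 0 -2 0 0 0 0.2;0 0 0 0 0 0 0.2;0 4 0 0 0 0 0.2;0 4 0 0 0 0 0.2;2 3 0 0 0 0 0.2;3 2 0 0 0 0 0.2"
}}

```text
clock: 15.1
eef_pos: [560.2, 309.2, 118.8]
tcp_rot: [3.14, 0.003, 0.091]
contact_force: [-0.0, 1.1, 0.4]
opening: 0.595
```

```bash
python3 plan.py 635.5 270.5 60 0.09
```

```text
clock 15.1 pos [560.2 309.2 118.8] rot [3.14e+00 3.00e-03 9.10e-02] open 0.595 F [-0.   1.1  0.4]
turn(tool) [0.001 0.003 0.001] | then shift cm in goal axes [7.16 4.53 5.88] | in present axes [7.17 4.53 5.87]
```

{"method": "jog_arm", "body": {
  "increments": "3.5 2.2 0 0 0 0 0.4;3.5 2.2 0 0 0 0 0.4;0.1 0 2 0 0 0 0.4;0 0 2 0 0 0 0.4;0 0 2 0 0 0 0.4;0 0 2 0 0 0 0.4;0 0 0 0 0 0 0.4;0 0 0 0 0 0 0.4"
}}

```text
clock: 15.9
eef_pos: [635.6, 274.0, 39.1]
tcp_rot: [3.141, 0.002, 0.091]
contact_force: [0.2, -0.5, -0.1]
opening: 0.704
```

```bash
python3 plan.py 635.5 270.5 -1 0.09
python3 - <<'E'
from h import *
for n in("scene","top"):
    im=r.grab_frame(n); cv2.imwrite(f"pics/{n}8.png",im[:,:,::-1])
S=cv2.imread('pics/scene8.png');T=cv2.imread('pics/top8.png')
cv2.imwrite('pics/g8.png',np.hstack([cv2.resize(T[120:220,120:220],(400,400),interpolation=cv2.INTER_CUBIC),cv2.resize(S[130:230,380:480],(400,400),interpolation=cv2.INTER_CUBIC)]))
E
```

```text
clock 15.9 pos [635.6 274.   39.1] rot [3.141e+00 2.000e-03 9.100e-02] open 0.704 F [ 0.2 -0.5 -0.1]
turn(tool) [0.    0.002 0.001] | then shift cm in goal axes [-0.04  0.34  4.01] | in present axes [-0.04  0.34  4.01]
```

View pics/g8.png

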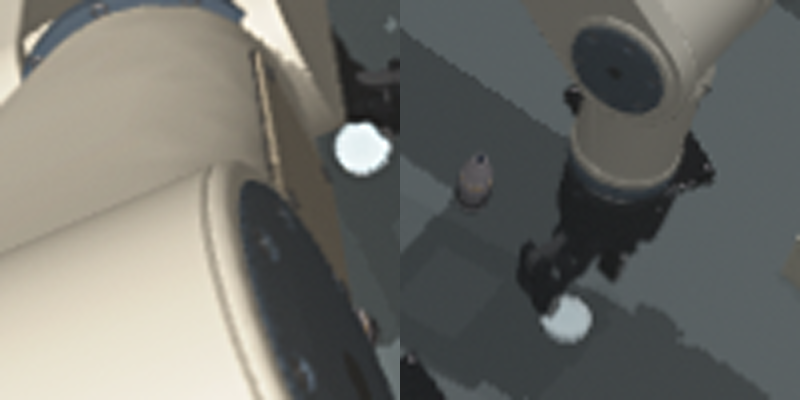

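```bash
python3 - <<'E'
from h import *
print(ray('scene',[(416.75,208),(432.5,200)],48), ray('scene',(380+167/4-.5,130+318/4-.5),12),ray('top',(210.1,156.3),12))
E
```

```text
[[645.6339653  239.51740671  48.        ]
 [642.52104804 302.89059683  48.        ]] [[639.04443522 268.88045904  12.        ]] [[634.0945023  272.04062373  12.        ]]
```

{"method": "jog_arm", "body": {
  "increments": "-0.15 0.25 1 0 0 0 0.4;0 0 1 0 0 0 0.4;0 0 1 0 0 0 0.4;0 0 0.5 0 0 0 0.4;0 0 0.5 0 0 0 0.4;0 0 0 0 0 0 0.4;0 0 0 0 0 0 0.4;0 0 0 0 0 0 0.4"
}}

```text
clock: 16.8
eef_pos: [635.1, 271.6, 0.1]
tcp_rot: [-3.141, -0.001, 0.091]
contact_force: [0.4, 0.2, 0.1]
opening: 0.699
```

```bash
python3 plan.py 634 271.5 -1 0.09
python3 - <<'E'
from h import *
for n in("scene",):
    im=r.grab_frame(n); cv2.imwrite(f"pics/{n}9.png",im[:,:,::-1])
S=cv2.imread('pics/scene9.png')
cv2.imwrite('pics/g9.png',cv2.resize(S[170:230,390:450],(600,600),interpolation=cv2.INTER_CUBIC))
E
```

```text
clock 16.8 pos [6.351e+02 2.716e+02 1.000e-01] rot [-3.141e+00 -1.000e-03  9.100e-02] open 0.699 F [0.4 0.2 0.1]
turn(tool) [-0.    -0.001  0.001] | then shift cm in goal axes [-0.12  0.    0.11] | in present axes [-0.12  0.    0.11]
```

View pics/g9.png

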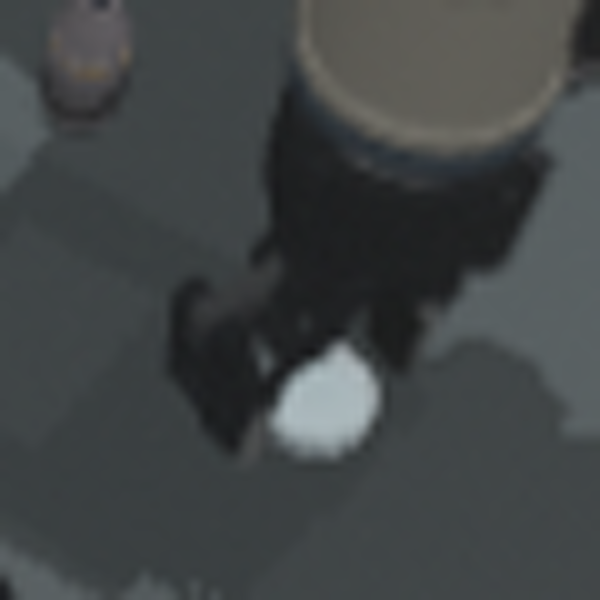

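The small dish sits midway between the fingers, so I'll close and lift.

{"method": "jog_arm", "body": {
  "increments": "0 0 0 0 0 0 0.2;0 0 0 0 0 0 0;0 0 0 0 0 0 -0.2;0 0 0 0 0 0 -0.5;0 0 0 0 0 0 -1;0 0 0 0 0 0 -1;0 0 0 0 0 0 -1;0 0 0 0 0 0 -1",
  "squeeze": 20
}}

```text
clock: 17.65
eef_pos: [635.0, 271.6, 0.2]
tcp_rot: [-3.141, -0.0, 0.091]
contact_force: [-1.7, -0.1, 5.8]
opening: 0.454
```

{"method": "jog_arm", "body": {
  "increments": "0 0 -1 0 0 0 -1;0 0 -2 0 0 0 -1;0 0 -3 0 0 0 -1;0 0 -3 0 0 0 -1;0 0 0 0 0 0 -1;0 2 0 0 0 0 -1;0.4 3.5 0 0 0 0 -1;0.4 3.5 0 0 0 0 -1"
}}

```text
clock: 18.45
eef_pos: [650.1, 181.0, 88.7]
tcp_rot: [3.141, 0.002, 0.092]
contact_force: [0.2, -0.1, -0.4]
opening: 0.45
```

```bash
python3 plan.py 674.5 98.5 45 0.09
python3 - <<'E'
from h import *
for n in("scene",):
    im=r.grab_frame(n); cv2.imwrite(f"pics/{n}10.png",im[:,:,::-1])
S=cv2.imread('pics/scene10.png')
cv2.imwrite('pics/g10.png',cv2.resize(S[160:260,350:450],(600,600),interpolation=cv2.INTER_CUBIC))
E
```

```text
clock 18.45 pos [650.1 181.   88.7] rot [3.141e+00 2.000e-03 9.200e-02] open 0.45 F [ 0.2 -0.1 -0.4]
turn(tool) [0.001 0.002 0.002] | then shift cm in goal axes [1.69 8.43 4.37] | in present axes [1.68 8.44 4.37]
```

View pics/g10.png

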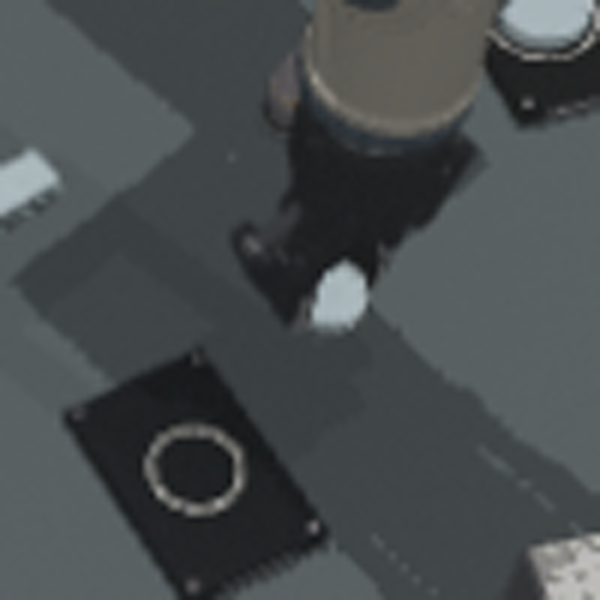

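{"method": "jog_arm", "body": {
  "increments": "0.6 3 0 0 0 0 -1;0.6 3 0 0 0 0 -1;0.4 2.2 1 0 0 0 -1;0 0 2 0 0 0 -1;0 0 1.3 0 0 0 -1;0 0 0 0 0 0 -1;0 0 0 0 0 0 -1;0 0 0 0 0 0 -1"
}}

```text
clock: 19.3
eef_pos: [674.7, 102.9, 47.4]
tcp_rot: [-3.142, -0.001, 0.091]
contact_force: [0.1, 0.5, 0.1]
opening: 0.456
```

```bash
python3 plan.py 674.5 98.5 15.5 0.09
python3 - <<'E'
from h import *
for n in("scene","top"):
    im=r.grab_frame(n); cv2.imwrite(f"pics/{n}11.png",im[:,:,::-1])
S=cv2.imread('pics/scene11.png');T=cv2.imread('pics/top11.png')
cv2.imwrite('pics/g11.png',np.hstack([cv2.resize(T[100:180,230:310],(400,400),interpolation=cv2.INTER_CUBIC),cv2.resize(S[200:280,340:420],(400,400),interpolation=cv2.INTER_CUBIC)]))
I=S.astype(int)
m=np.zeros(I.shape[:2],np.uint8); m[215:260,360:400]=(I.min(2)>130)[215:260,360:400]
k,l,s,ce=cv2.connectedComponentsWithStats(m);print(s[1:],ce[1:]); j=1+np.argmax(s[1:,4]); ys,xs=np.where(l==j);print(cv2.minEnclosingCircle(ray('scene',np.c_[xs,ys],45-0+12)[:,:2].astype(np.float32)))
E
```

```text
clock 19.3 pos [674.7 102.9  47.4] rot [-3.142e+00 -1.000e-03  9.100e-02] open 0.456 F [0.1 0.5 0.1]
turn(tool) [-0.    -0.001  0.001] | then shift cm in goal axes [-0.06  0.44  3.19] | in present axes [-0.06  0.44  3.19]
[[383 226   9  11  71]] [[387.05633803 231.77464789]]
((677.8489990234375, 102.08460998535156), 19.93500518798828)
```

View pics/g11.png

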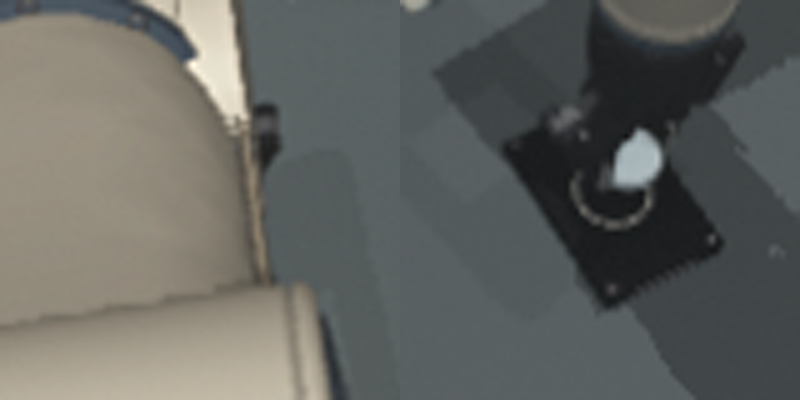

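{"method": "jog_arm", "body": {
  "increments": "-0.1 0.48 0.8 0 0 0 -1;0 0 0.8 0 0 0 -1;0 0 0.8 0 0 0 -1;0 0 0.4 0 0 0 -1;0 0 0.2 0 0 0 -1;0 0 0 0 0 0 -1;0 0 0 0 0 0 -1;0 0 0 0 0 0 -1"
}}

```text
clock: 20.2
eef_pos: [674.1, 97.6, 17.1]
tcp_rot: [-3.142, -0.001, 0.091]
contact_force: [-0.5, 0.5, 0.2]
opening: 0.455
```

```bash
python3 plan.py 674 98 15.5 0.09
```

```text
clock 20.2 pos [674.1  97.6  17.1] rot [-3.142e+00 -1.000e-03  9.100e-02] open 0.455 F [-0.5  0.5  0.2]
turn(tool) [-0.    -0.001  0.001] | then shift cm in goal axes [-0.   -0.04  0.16] | in present axes [-0.   -0.04  0.16]
```

{"method": "jog_arm", "body": {
  "increments": "0 0 0.15 0 0 0 -1;0 0 0 0 0 0 -1;0 0 0 0 0 0 -1;0 0 0 0 0 0 0.2;0 0 0 0 0 0 0.4;0 0 0 0 0 0 0.4;0 0 -0.5 0 0 0 0.4;0 0 -2 0 0 0 0.4"
}}

```text
clock: 21.0
eef_pos: [672.2, 97.3, 38.8]
tcp_rot: [3.141, 0.004, 0.091]
contact_force: [-0.6, -0.3, -0.8]
opening: 0.701
```

{"method": "jog_arm", "body": {
  "increments": "0 0 -3 0 0 0 0.3;0 0 -3 0 0 0 0.2;-2 0 -2 0 0 0 0.1;-4 0 0 0 0 0 0;-4 0 0 0 0 0 0;-4 0 0 0 0 0 0;-3 0 0 0 0 0 0;-2 0 0 0 0 0 0"
}}

```text
clock: 21.8
eef_pos: [482.2, 80.0, 120.6]
tcp_rot: [3.142, 0.001, 0.091]
contact_force: [0.7, 0.5, 0.7]
opening: 0.501
```

```bash
python3 plan.py 471.5 86 60 1.77
python3 - <<'E'
from h import *
for n in("scene","top"):
    im=r.grab_frame(n); cv2.imwrite(f"pics/{n}12.png",im[:,:,::-1])
S=cv2.imread('pics/scene12.png');T=cv2.imread('pics/top12.png')
cv2.imwrite('pics/g12.png',np.vstack([cv2.resize(T[100:260,120:320],(700,560),interpolation=cv2.INTER_CUBIC)]))
cv2.imwrite('pics/g12s.png',np.vstack([cv2.resize(S[130:290,260:460],(700,560),interpolation=cv2.INTER_CUBIC)]))
E
```

```text
clock 21.8 pos [482.2  80.  120.6] rot [3.142e+00 1.000e-03 9.100e-02] open 0.501 F [0.7 0.5 0.7]
turn(tool) [-1.000e-03  1.000e-03 -1.679e+00] | then shift cm in goal axes [ 0.79 -0.93  6.06] | in present axes [-1.   -0.69  6.06]
```

View pics/g12.png

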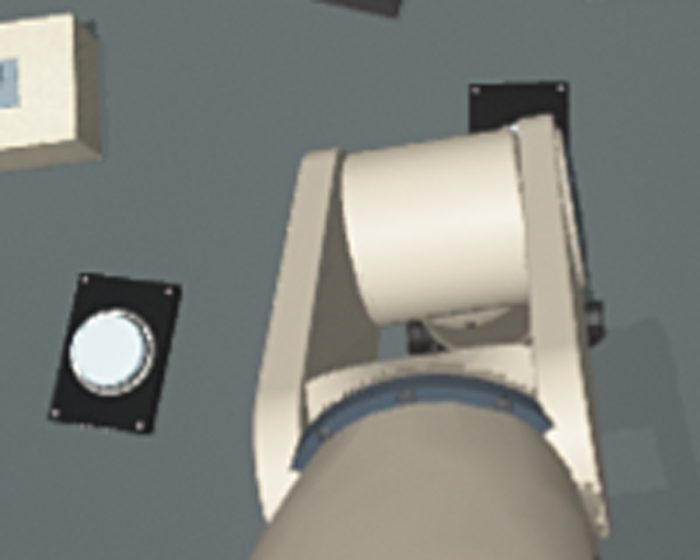

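View pics/g12s.png

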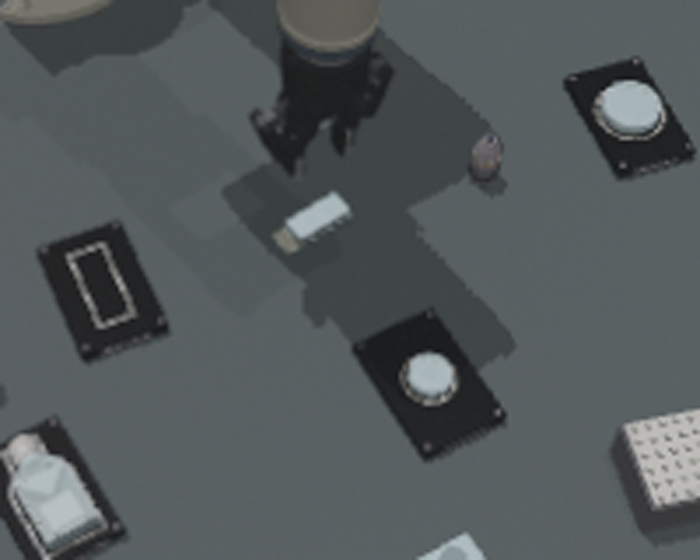

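Both dishes lie inside their circles. Now I'll refine the slide's pose from enlarged crops.

```bash
python3 - <<'E'
from h import *
T=cv2.imread('pics/top0.png');S=cv2.imread('pics/scene12.png')
cv2.imwrite('pics/sl.png',np.hstack([cv2.resize(T[192:232,251:291],(400,400),interpolation=cv2.INTER_CUBIC),cv2.resize(S[175:215,330:370],(400,400),interpolation=cv2.INTER_CUBIC)]))
E
```

```text
(no output)
```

View pics/sl.png

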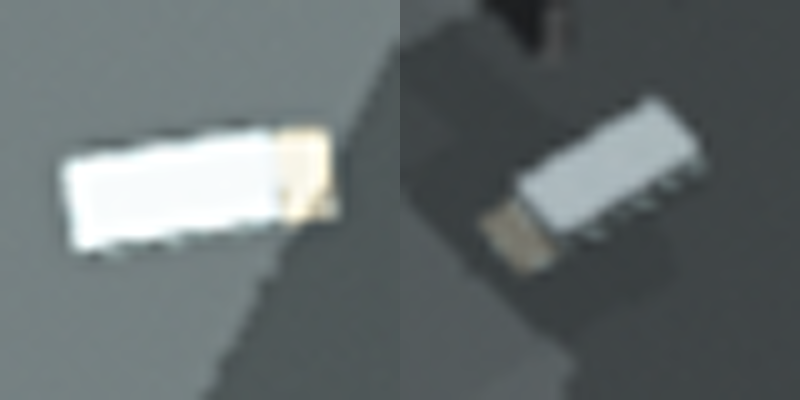

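```bash
python3 - <<'E'
from h import *
a=np.array([(63,160),(73,247),(275,130),(283,218)])/10+[250.5,191.5]
b=np.array([(255,95),(300,150),(118,180),(162,232)])/10+[329.5,174.5]
for n,p in(('top',a),('scene',b)):
    P=ray(n,p,13)[:,:2]; B=(P[0]+P[1])/2;F=(P[2]+P[3])/2;d=F-B
    print(n,P.round(0).tolist(),'L',np.hypot(*d),'W',np.hypot(*(P[0]-P[1])),np.hypot(*(P[2]-P[3])),'yaw',np.arctan2(d[1],d[0]),'centre',(B+F)/2)
E
python3 plan.py 468 92.5 60 1.74
```

```text
top [[478.0, 127.0], [452.0, 124.0], [487.0, 65.0], [461.0, 63.0]] L 61.94197615024098 W 25.851435789169745 26.102855696649158 yaw -1.4303503073601624 centre [469.58283801  94.69334422]
scene [[453.0, 120.0], [480.0, 123.0], [463.0, 61.0], [488.0, 65.0]] L 58.78865755440119 W 27.04475446223496 25.501537259910883 yaw -1.4070089865596047 centre [471.06607869  92.17472901]
clock 21.9 pos [481.9  80.  120.5] rot [3.141e+00 2.000e-03 9.100e-02] open 0.5 F [0.6 0.5 0.4]
turn(tool) [-1.000e-03  1.000e-03 -1.649e+00] | then shift cm in goal axes [ 1.47 -1.16  6.05] | in present axes [-1.26 -1.37  6.06]
```

{"method": "jog_arm", "body": {
  "increments": "0 0 0 0 0 -0.136 0;0 0 0 0 0 -0.136 0;0 0 0 0 0 -0.136 0;0 0 0 0 0 -0.136 0;0 0 0 0 0 -0.136 0;0 0 0 0 0 -0.136 0;0 0 0 0 0 -0.136 0;0 0 0 0 0 -0.136 0"
}}

```text
clock: 22.7
eef_pos: [486.2, 80.5, 120.7]
tcp_rot: [3.14, -0.001, 1.184]
contact_force: [-0.1, 1.1, 0.1]
opening: 0.503
```

{"method": "jog_arm", "body": {
  "increments": "0 0 0 0 0 -0.136 0;0 0 0 0 0 -0.136 0;0 0 0 0 0 -0.136 0;0 0 0 0 0 -0.136 0;0 0 1 0 0 0 0;0 0 2 0 0 0 0;0 0 2 0 0 0 0;0 0 1 0 0 0 0"
}}

```text
clock: 23.5
eef_pos: [484.4, 80.2, 58.5]
tcp_rot: [-3.14, 0.0, 1.719]
contact_force: [-0.4, 0.5, 0.3]
opening: 0.498
```

```bash
python3 plan.py 469 93.5 30 1.72
```

```text
clock 23.5 pos [484.4  80.2  58.5] rot [-3.14   0.     1.719] open 0.498 F [-0.4  0.5  0.3]
turn(tool) [-0.001  0.    -0.001] | then shift cm in goal axes [ 1.54 -1.32  2.85] | in present axes [ 1.54 -1.32  2.86]
```

{"method": "jog_arm", "body": {
  "increments": "1.5 -1.3 0 0 0 0 0;0 0 1.5 0 0 0 0;0 0 1.3 0 0 0 0;0 0 0 0 0 0 0;0 0 0 0 0 0 0;0 0 0 0 0 0 0;0 0 0 0 0 0 0;0 0 0 0 0 0 0"
}}

```text
clock: 24.3
eef_pos: [469.9, 93.2, 32.7]
tcp_rot: [3.141, -0.0, 1.723]
contact_force: [-0.9, 0.6, -0.5]
opening: 0.499
```

```bash
python3 plan.py 469 93.5 2 1.72
python3 - <<'E'
from h import *
for n in("scene",):
    im=r.grab_frame(n); cv2.imwrite(f"pics/{n}13.png",im[:,:,::-1])
S=cv2.imread('pics/scene13.png')
cv2.imwrite('pics/g13.png',cv2.resize(S[155:215,320:380],(600,600),interpolation=cv2.INTER_CUBIC))
E
```

```text
clock 24.3 pos [469.9  93.2  32.7] rot [ 3.141 -0.     1.723] open 0.499 F [-0.9  0.6 -0.5]
turn(tool) [ 0.001 -0.     0.003] | then shift cm in goal axes [ 0.05 -0.08  3.07] | in present axes [ 0.05 -0.08  3.07]
```

View pics/g13.png

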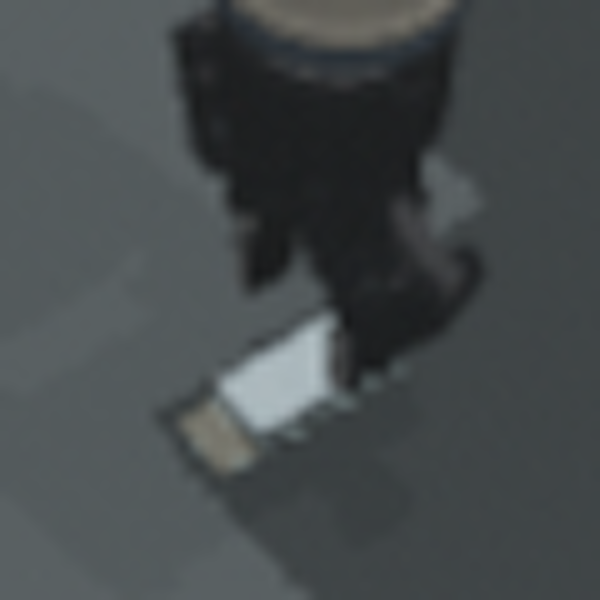

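```bash
python3 - <<'E'
from h import *
print(ray('scene',[(320+36,155+38.8),(320+26.5,155+29)],36))
E
```

```text
[[503.07500053  94.68888669  36.        ]
 [453.93872624  85.17173253  36.        ]]
```

{"method": "jog_arm", "body": {
  "increments": "0 0 0 0 0 0 0.4;0 0 0 0 0 0 0.4;0 -0.05 1 0 0 0 0.4;0 0 1 0 0 0 0.4;0 0 0.7 0 0 0 0.4;0 0 0.3 0 0 0 0.4;0 0 0 0 0 0 0.4;0 0 0 0 0 0 0.4"
}}

```text
clock: 25.15
eef_pos: [469.0, 93.1, 2.2]
tcp_rot: [-3.141, 0.0, 1.723]
contact_force: [-0.6, -0.7, 0.3]
opening: 0.7
```

```bash
python3 plan.py 469 93.5 2 1.72
python3 - <<'E'
from h import *
for n in("scene",):
    im=r.grab_frame(n); cv2.imwrite(f"pics/{n}14.png",im[:,:,::-1])
S=cv2.imread('pics/scene14.png')
cv2.imwrite('pics/g14.png',cv2.resize(S[155:215,320:380],(600,600),interpolation=cv2.INTER_CUBIC))
E
```

```text
clock 25.15 pos [469.   93.1   2.2] rot [-3.141  0.     1.723] open 0.7 F [-0.6 -0.7  0.3]
turn(tool) [-0.     0.     0.003] | then shift cm in goal axes [0.04 0.01 0.02] | in present axes [0.04 0.01 0.02]
```

View pics/g14.png

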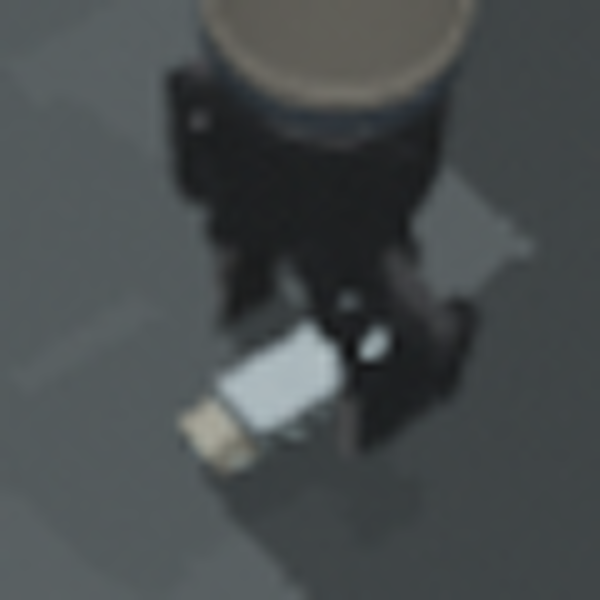

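The fingers straddle the chambers without touching them, so I'll close and lift.

{"method": "jog_arm", "body": {
  "increments": "0 0 0 0 0 0 0.1;0 0 0 0 0 0 -0.1;0 0 0 0 0 0 -0.3;0 0 0 0 0 0 -0.4;0 0 0 0 0 0 -0.6;0 0 0 0 0 0 -1;0 0 0 0 0 0 -1;0 0 0 0 0 0 -1",
  "squeeze": 22
}}

```text
clock: 26.0
eef_pos: [469.2, 93.1, 2.5]
tcp_rot: [3.141, -0.0, 1.723]
contact_force: [-0.5, 0.1, 6.4]
opening: 0.288
```

{"method": "jog_arm", "body": {
  "increments": "0 0 0 0 0 0 -1;0 0 -1 0 0 0 -1;0 0 -2 0 0 0 -1;0 0 -3 0 0 0 -1;0 0 -2 0 0 0 -1;0 0 0 0 0 -0.136 -1;0 0 0 0 0 -0.136 -1;0 0 0 0 0 -0.136 -1"
}}

```text
clock: 26.8
eef_pos: [469.0, 93.1, 83.1]
tcp_rot: [3.141, 0.0, 2.136]
contact_force: [-0.4, 0.1, -0.2]
opening: 0.284
```

```bash
python3 plan.py 444 -127 60 3.08
python3 - <<'E'
from h import *
for n in("scene",):
    im=r.grab_frame(n); cv2.imwrite(f"pics/{n}15.png",im[:,:,::-1])
S=cv2.imread('pics/scene15.png')
cv2.imwrite('pics/g15.png',cv2.resize(S[155:215,320:380],(600,600),interpolation=cv2.INTER_CUBIC))
E
```

```text
clock 26.8 pos [469.   93.1  83.1] rot [3.141 0.    2.136] open 0.284 F [-0.4  0.1 -0.2]
turn(tool) [ 0.001  0.001 -0.944] | then shift cm in goal axes [  1.14 -22.12   2.31] | in present axes [-17.24 -13.91   2.3 ]
```

View pics/g15.png

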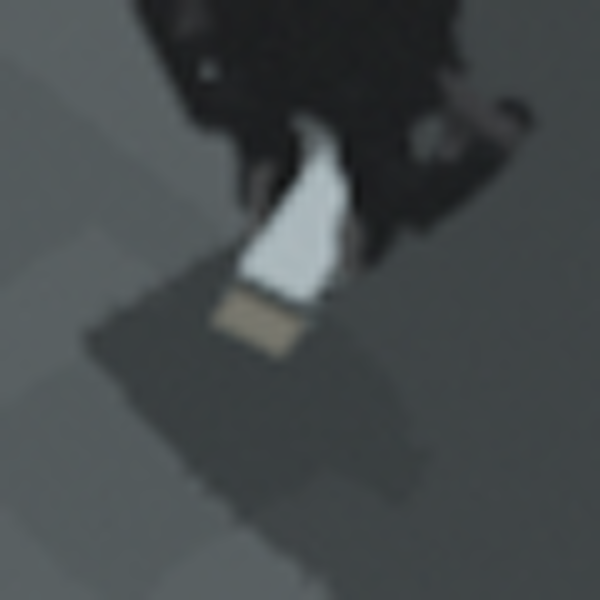

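{"method": "jog_arm", "body": {
  "increments": "0 0 0 0 0 -0.135 -1;0 0 0 0 0 -0.135 -1;0 0 0 0 0 -0.135 -1;0 0 0 0 0 -0.135 -1;0 0 0 0 0 -0.135 -1;0 0 0 0 0 -0.135 -1;0 0 0 0 0 -0.134 -1;0 0 0 0 0 0 -1"
}}

```text
clock: 27.65
eef_pos: [468.9, 93.1, 82.6]
tcp_rot: [3.142, -0.0, 3.074]
contact_force: [-0.2, -0.8, 0.0]
opening: 0.288
```

```bash
python3 plan.py 444.5 -126.6 60 3.08
```

```text
clock 27.65 pos [468.9  93.1  82.6] rot [ 3.142 -0.     3.074] open 0.288 F [-0.2 -0.8  0. ]
turn(tool) [ 0.    -0.    -0.006] | then shift cm in goal axes [  1.08 -22.08   2.26] | in present axes [  0.96 -22.08   2.26]
```

{"method": "jog_arm", "body": {
  "increments": "0.2 -3.7 0 0 0 0 -1;0.2 -3.7 0 0 0 0 -1;0.2 -3.7 0 0 0 0 -1;0.2 -3.7 0 0 0 0 -1;0.1 -3.7 0 0 0 0 -1;0.1 -3.5 0 0 0 0 -1;0 0 2 0 0 0 -1;0 0 1.5 0 0 0 -1"
}}

```text
clock: 28.45
eef_pos: [444.3, -127.0, 47.2]
tcp_rot: [-3.141, 0.001, 3.066]
contact_force: [0.3, -0.1, -1.5]
opening: 0.29
```

{"method": "jog_arm", "body": {
  "increments": "0 0 0 0 0 0 -1;0 0 0 0 0 0 -1;0 0 0 0 0 0 -1;0 0 0 0 0 0 -1;0 0 0 0 0 0 -1;0 0 0 0 0 0 -1;0 0 0 0 0 0 -1;0 0 0 0 0 0 -1"
}}

```text
clock: 29.25
eef_pos: [444.4, -125.7, 47.3]
tcp_rot: [-3.142, 0.0, 3.075]
contact_force: [0.4, 0.2, -0.5]
opening: 0.287
```

```bash
python3 plan.py 444.5 -126.6 17.5 3.08
python3 - <<'E'
from h import *
for n in("scene",):
    im=r.grab_frame(n); cv2.imwrite(f"pics/{n}16.png",im[:,:,::-1])
S=cv2.imread('pics/scene16.png')
cv2.imwrite('pics/g16.png',cv2.resize(S[170:240,255:325],(600,600),interpolation=cv2.INTER_CUBIC))
E
```

```text
clock 29.25 pos [ 444.4 -125.7   47.3] rot [-3.142  0.     3.075] open 0.287 F [ 0.4  0.2 -0.5]
turn(tool) [-0.     0.    -0.005] | then shift cm in goal axes [-0.02 -0.09  2.98] | in present axes [-0.02 -0.09  2.98]
```

View pics/g16.png

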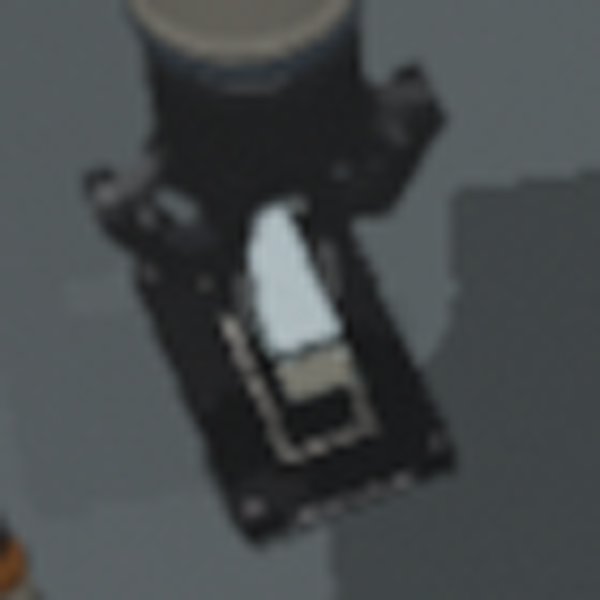

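```bash
python3 - <<'E'
from h import *
s=70/600
f=lambda u,v:(255+u*s-.5,170+v*s-.5)
g=ray('scene',[f(286,402),f(357,380)],46.5); o=ray('scene',[f(290,458),f(375,430)],15)
print(g.round(1),g.mean(0),o.round(1),o.mean(0))
E
```

```text
[[ 489.2 -145.2   46.5]
 [ 492.1 -117.5   46.5]] [ 490.64692104 -131.35246932   46.5       ] [[ 494.  -147.9   15. ]
 [ 497.  -114.    15. ]] [ 495.50001055 -130.94646049   15.        ]
```

The free glass end is 4.9 mm inside the outline's end (nominal 4 mm) and 0.4 mm off sideways, so I'll lower it.

{"method": "jog_arm", "body": {
  "increments": "-0.05 0 0.8 0 0 0 -1;0 0 0.8 0 0 0 -1;0 0 0.6 0 0 0 -1;0 0 0.4 0 0 0 -1;0 0 0.2 0 0 0 -1;0 0 0 0 0 0 -1;0 0 0 0 0 0 -1;0 0 0 0 0 0 -1"
}}

```text
clock: 30.1
eef_pos: [445.0, -125.8, 19.5]
tcp_rot: [-3.142, 0.0, 3.075]
contact_force: [0.4, -0.1, 0.4]
opening: 0.285
```

```bash
python3 plan.py 444.9 -126 17.5 3.08
```

```text
clock 30.1 pos [ 445.  -125.8   19.5] rot [-3.142  0.     3.075] open 0.285 F [ 0.4 -0.1  0.4]
turn(tool) [-0.     0.    -0.005] | then shift cm in goal axes [ 0.01 -0.02  0.2 ] | in present axes [ 0.01 -0.02  0.2 ]
```

{"method": "jog_arm", "body": {
  "increments": "0 0 0.15 0 0 0 -1;0 0 0.05 0 0 0 -1;0 0 0 0 0 0 -1;0 0 0 0 0 0 -0.1;0 0 0 0 0 0 0;0 0 0 0 0 0 0;0 0 -0.5 0 0 0 0;0 0 -2 0 0 0 0"
}}

```text
clock: 30.9
eef_pos: [443.5, -125.4, 41.5]
tcp_rot: [3.141, -0.003, 3.075]
contact_force: [-0.2, -0.4, 0.1]
opening: 0.501
```

{"method": "jog_arm", "body": {
  "increments": "0 0 -3 0 0 0 0;0 0 -3 0 0 0 0;0 0 -3 0 0 0 0;3 0 -2 0 0 0 0;3 0 -1 0 0 0 0;3 0 0 0 0 0 0;2 0 0 0 0 0 0;0 0 0 0 0 0 0"
}}

```text
clock: 31.7
eef_pos: [332.5, -117.9, 162.3]
tcp_rot: [3.141, -0.001, 3.074]
contact_force: [-0.1, 0.3, 0.9]
opening: 0.502
```

```bash
python3 plan.py 250 -500 200 3.08
python3 - <<'E'
from h import *
for n in("scene","top"):
    im=r.grab_frame(n); cv2.imwrite(f"pics/{n}17.png",im[:,:,::-1])
S=cv2.imread('pics/scene17.png')
cv2.imwrite('pics/g17.png',cv2.resize(S[160:310,230:470],(800,500),interpolation=cv2.INTER_CUBIC))
E
```

```text
clock 31.7 pos [ 332.5 -117.9  162.3] rot [ 3.141e+00 -1.000e-03  3.074e+00] open 0.502 F [-0.1  0.3  0.9]
turn(tool) [ 0.    -0.001 -0.006] | then shift cm in goal axes [  5.88 -38.64  -3.77] | in present axes [  5.66 -38.68  -3.77]
```

View pics/g17.png

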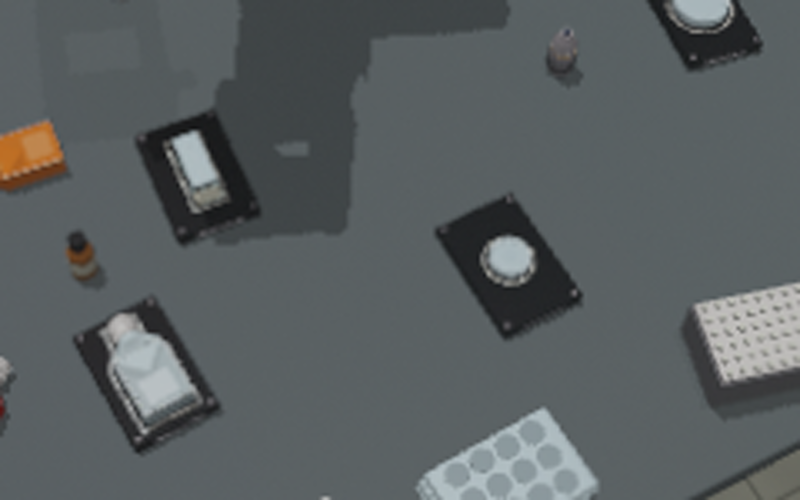

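View pics/top17.png

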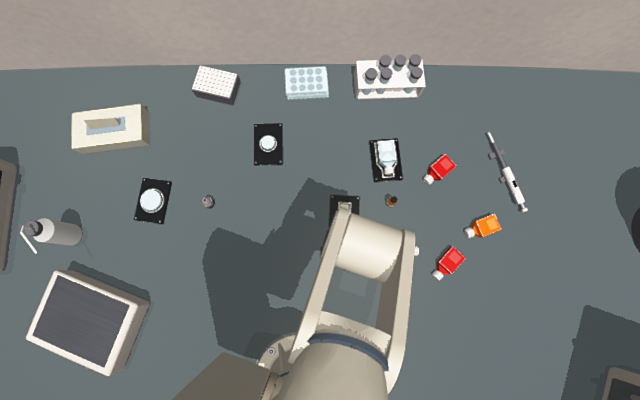

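All four are on their blocks. I'll move the arm clear for a full check in both views.

{"method": "jog_arm", "body": {
  "increments": "0 -4 -1 0 0 0 0;0 -4 -1 0 0 0 0;0 -4 -1 0 0 0 0;0 -4 -1 0 0 0 0;0 -4 0 0 0 0 0;0 -4 0 0 0 0 0;0 -4 0 0 0 0 0;0 -4 0 0 0 0 0"
}}

```text
clock: 32.6
eef_pos: [314.4, -440.4, 202.1]
tcp_rot: [-3.141, 0.0, 3.075]
contact_force: [0.5, 0.3, 0.4]
opening: 0.496
```

{"method": "jog_arm", "body": {
  "increments": "0 -4 0 0 0 0 0;0 -4 0 0 0 0 0;0 -4 0 0 0 0 0;0 0 0 0 0 0 0;0 0 0 0 0 0 0;0 0 0 0 0 0 0;0 0 0 0 0 0 0;0 0 0 0 0 0 0"
}}

```text
clock: 33.4
eef_pos: [306.1, -556.7, 202.5]
tcp_rot: [-3.142, 0.0, 3.076]
contact_force: [-0.3, -0.1, -0.3]
opening: 0.497
```

```bash
python3 - <<'E'
from h import *
for n in("scene","top"):
    im=r.grab_frame(n); cv2.imwrite(f"pics/{n}18.png",im[:,:,::-1])
S=cv2.imread('pics/scene18.png');T=cv2.imread('pics/top18.png')
B={'s':(674,98),'l':(500,436.5),'sl':(451,-127),'f':(627,-257)}
rows=[]
for n,I in(('top',T),('scene',S)):
    c=[]
    for k,p in B.items():
        x,y=proj(n,[*p,15])[0].astype(int); h=26 if n=='top' else 24; c.append(cv2.resize(I[y-h:y+h,x-h:x+h],(200,200),interpolation=cv2.INTER_CUBIC)); print(n,k,x-h,y-h)
    rows.append(np.hstack(c))
cv2.imwrite('pics/fin.png',np.vstack(rows))
P=[ (208,202),(398,176)]
E
python3 - <<'E'
# objective: compare its place in first and last pictures
import cv2,numpy as np
for n,(x,y) in(('top',(208,202)),('scene',(398,176))):
    a=cv2.imread(f'pics/{n}0.png');b=cv2.imread(f'pics/{n}18.png')
    t=a[y-9:y+9,x-9:x+9]; m=cv2.matchTemplate(b[y-25:y+25,x-25:x+25],t,cv2.TM_CCOEFF_NORMED); print(n,cv2.minMaxLoc(m))
E
```

```text
top s 242 117
top l 126 174
top sl 318 190
top f 360 132
scene s 358 213
scene l 415 137
scene sl 264 186
scene f 249 246
top (-0.3082491159439087, 0.999417245388031, (9, 16), (16, 16))
scene (-0.37534546852111816, 0.9988303184509277, (15, 26), (16, 16))
```

View pics/fin.png

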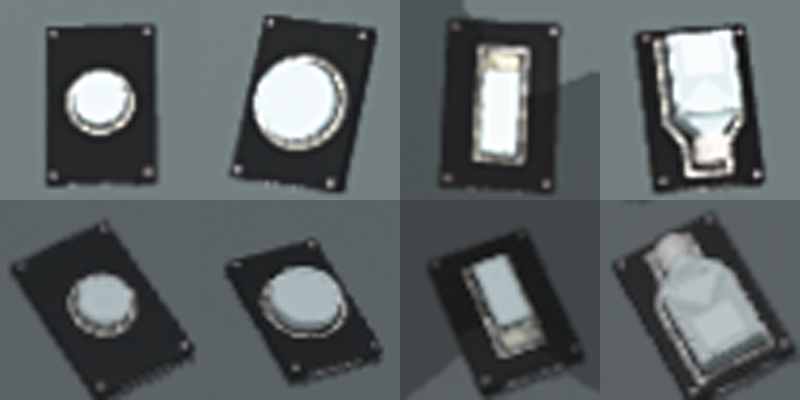

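The vessels look centred in both views. One numeric check of each, especially the flask's position along its length.

```bash
python3 - <<'E'
from meas import *
T=cv2.imread('pics/top18.png').astype(int);S=cv2.imread('pics/scene18.png').astype(int)
B={'ds':((674,98),27,100),'dl':((500,436.5),30,0)}
for n,I,th,bias in(('top',T,200,(0,0)),('scene',S,150,(0,0))):
    for k,(p,z,_) in B.items():
        x,y=proj(n,[*p,z])[0].astype(int); m=np.zeros(I.shape[:2],np.uint8); m[y-13:y+13,x-14:x+14]=(I.min(2)>th)[y-13:y+13,x-14:x+14]
        m=cv2.morphologyEx(m,cv2.MORPH_OPEN,np.ones((3,3)))
        N,l,s,ce=cv2.connectedComponentsWithStats(m); j=1+np.argmax(s[1:,4]); ys,xs=np.where(l==j)
        print(n,k,ray(n,ce[j],z).round(1), s[j,4], [round(v) for v in np.ptp(ray(n,np.c_[xs,ys],z),axis=0)[:2]])
s=52/200
f=lambda o,u,v:(o[0]+u*s-.5,o[1]+v*s-.5)
o=(360,132)
print('flask back corners z39',ray('top',[f(o,67,30),f(o,144,30)],39).round(1))
print('flask cap end z28',ray('top',[f(o,107,164)],28).round(1),'outline cap end z15',ray('top',[f(o,105,176)],15).round(1))
s=48/200;o=(249,246)
print('scene back corners z39',ray('scene',[f(o,102,165),f(o,170,132)],39).round(1),'outline back z15',ray('scene',[f(o,102,187),f(o,182,145)],15).round(1))
E
python3 - <<'E'
import cv2,numpy as np
T=cv2.imread('pics/top18.png');S=cv2.imread('pics/scene18.png')
cv2.imwrite('pics/ff.png',np.hstack([cv2.resize(T[132:184,360:412],(400,400),interpolation=cv2.INTER_CUBIC),cv2.resize(S[246:294,249:297],(400,400),interpolation=cv2.INTER_CUBIC)]))
E
```

```text
top ds [[674.4  98.8  27. ]] 137 [38, 36]
top dl [[499.  437.6  30. ]] 319 [59, 57]
scene ds [[677.4  95.4  27. ]] 103 [38, 38]
scene dl [[502.9 434.   30. ]] 155 [55, 55]
flask back corners z39 [[ 677.8 -226.    39. ]
 [ 678.1 -285.6   39. ]]
flask cap end z28 [[ 574.5 -254.9   28. ]] outline cap end z15 [[ 568.3 -255.8   15. ]]
scene back corners z39 [[ 681.2 -279.3   39. ]
 [ 679.3 -225.9   39. ]] outline back z15 [[ 686.4 -284.    15. ]
 [ 682.  -219.3   15. ]]
```

View pics/ff.png

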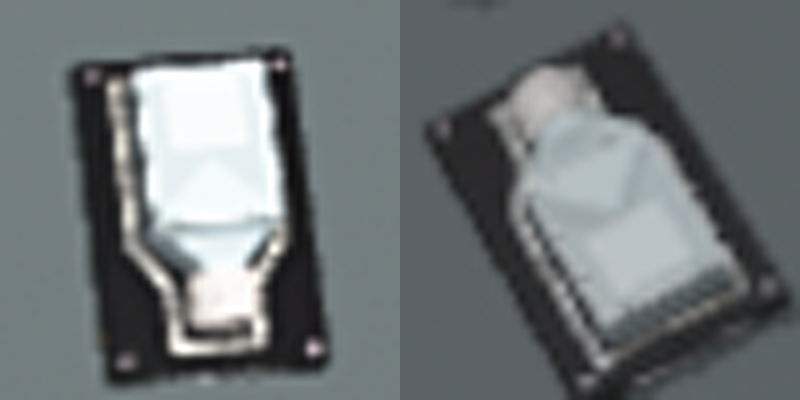

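```bash
python3 -c "
from rig import r
s=r.sense();print(s['clock'],s['contact_force'].round(1));print(r.sign_off())"
```

```text
33.5 [ 0.4  0.7 -0.8]
the job is handed in; nothing more can be done
None
```

All four vessels are on their own warming blocks, and I handed the job in at 33.5 s of the 102 s limit; no verdict was reported. I moved them in this order: flask, large dish, small dish, chamber slide. Each was gripped across its sides, lifted level, lowered, released and cleared.

These are the last checks, from pictures taken with the arm well away:

| Item | Result |
|---|---|
| Small dish | within about 1–1.5 mm of its circle's middle in both views |
| Large dish | within about 1.5 mm in the top view, about 3 mm in the scene view |
| Flask | about 2 mm off along its length (top view), nearly aligned, cap in the narrow part |
| Chamber slide | free end 1 mm off along its length and 0.4 mm sideways, measured just before lowering; after release checked only by eye, inside its outline in both views |
| Objective | within one pixel of its first place in both views, upright |

**Disagreement:** the two cameras differed by about 3–6 mm in absolute position. I compared each vessel with its outline inside the same picture, and set the target points from both views and the measured finger positions.

No check failed. The look-alikes and the oil bottle were not touched.

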